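Fetch the rod stock from behind the paint bottles

ROBOT

A 6-joint arm with a two-finger parallel gripper is mounted at the origin on the work surface. World frame = base frame: x ahead of the robot, y to its left, z up, the work surface at z = 0. Lengths are in mm, angles in degrees, forces in N, time in s.
With the tool pointing down it reaches from about 300 to 850 mm from the base axis. Payload 4.2 kg.
Tool frame: the origin (TCP) lies on the centre line of the jaws, within the pads' length; the fingertips stand env.nose_length ahead of it and the grasp point (between the pads) lies 2 mm behind it (env.nose_length is the distance from the TCP to the fingertips, in mm); z points along the fingers, y is the direction in which the jaws open and shut (so a half turn about z gives the same grasp; the last joint's range is limited). The gripper opens to 91 mm and grips with 3 to 60 N. Pads are 32 mm wide; open, the fingers measure 118 mm over their backs; the gripper's body (76 mm by 178 mm) begins 60 mm behind the grasp point.
Start: joints at [69.328, 18.312, 89.639, -0, 72.044, -1.146], TCP at [192.191, 541.945, 230.976] pointing down, gripper open.
Joint ranges: [-177.97, 177.97], [-48.28, 115.42], [12.27, 149.76], [-77.06, 257.06], [2.81, 150.46], [-146.56, 146.56]. Speed limits (degrees/s): [147.25, 147.25, 180, 180, 180, 180].

INTERFACE

Orientations are given as [roll, pitch, yaw] about the fixed x, y, z axes, in that order (R = Rz(yaw) Ry(pitch) Rx(roll)).
In Python, from workcell import env gives the robot as it stands. The module is installed in compiled form; this text tells all that it offers.
- The arm moves only by the tool jog_arm, never from a script. Its argument "deltas" is a list that holds one entry, the list of rows, each a list of 5 numbers: the shift along the tool's x, y, z in m, then the turn about the tool's z in degrees, then the finger opening in m, from 0 to 0.0912. A call has 1 to 20 rows; each row is the pose to reach, as a shift and turn from the pose commanded when the call began, along the tool's axes at that moment; what a row does not reach only later rows make up. A row lasts 1/12 s, in which the tool goes at most 41.7 mm and 7.16 degrees, less where a joint would pass 70% of its speed; a pose out of reach is approached as far as the arm can. A call with a gripper value outside its range is refused whole. The fingers move at their own pace and stop on an object; "grip_force" is the grip in N (left out, the last holds). Time passes only in rows, so rows that repeat a pose let the fingers close. It gives the time, the measured TCP pose, the force and the opening at its end, in the units of the state.
- env.state(): the state, without advancing time (a new reading comes with each control period).
- env.grab_frame(name): name is "side" or "top"; returns the picture (480x640x3 uint8, red, green, blue); there is no depth.
- env.camera_params(name): a dict with "fx", "fy", "cx", "cy" (pixels), "k1" (the pictures are not rectified: a ray, as slopes to the right and down, at radius r is drawn at 1 + k1 r^2 times it, then the intrinsics apply), "xyz" and "orientation" of the camera in the world. Camera axes: x right, y down, z forward; pixel columns grow to the right and rows downward; lengths in mm; the calibration is good to about 2 mm. A picture is of the moment at which its call begins. camera_params takes no time and is no camera call.
- env.job_done(): hands the job in, once; it reports no verdict.
Trained networks look in the newest picture that a camera, given by its name, has taken for a name from the list of things; names that differ only in an ending like _2 or _b are one class to them, and where a whole thing is asked for, a point or a joint stands for the part that bears it (a point fixed in the world has none). Each returns a list of dicts, best first, with "conf" (0 to 1); they miss things now and then, are a little off and sometimes report something else, mostly with a low value. They report only what shows in the picture. A call takes as long as a camera call.
- env.look_for(camera, label): "xyz" ([x, y, z] in mm, in world coordinates, good to about 4 mm: the middle of the surface that is visible of it).
The state is a dict: "time_s": time; "qpos": joint angles; "qvel": joint speeds; "effort": joint torques, N m; "ee_pos": TCP position; "ee_rot": TCP orientation; "force": force on the tool from outside, world axes, zero at the start; "torque": the same for the moment, N m; "gripper_width": finger opening in mm.
Only numpy, scipy, OpenCV 4.12 (cv2) and the standard library are available. Lean on these libraries where they do the work, as an engineer would, in place of code of your own. Each camera call takes 0.05 s, during which the arm holds its last target.

TASK

The aluminium rod lies on its wooden rest behind the spray can and the two bottles: first clear all three to the grey side tray and let them stand there, then take the rod and feed it straight into the flared end of the cutting jig's guide tube until its leading end comes out of the far end of the tube, and leave it there. Then put the can and the bottles back, each standing in the middle of its own rubber mat (the one it stood on at the start). Keep them upright all the while and leave the freshly painted model car alone.

Things in the scene. Friction and masses are not known exactly. Their poses are not given: they have to be found in the camera images.
- rod: Aluminium rod, diameter 12, length 160, 50 g. Origin at its centre, x along it (ends alike). Starts level, axis 45 above the bench, in open-topped slots of two plywood posts (47 high, 8 thick along the rod, 26 across, centred 18 either side of its middle; base 26 x 120 x 6); its ends hang free. Lift it up. Can and bottles stand in a row along it, centres 50 from its axis, in the gripper's way.
- spray_can: Small round aerosol can, aluminium with a grey cap of the same width, diameter 44, height 117 overall, about 140 g. Origin at the centre of its underside, z up. Upright on the large round mat at the start.
- square_bottle: White square plastic bottle, 44 by 44, straight sides up to 95, then a black round cap 30 in diameter up to 120, about 180 g. Origin at the centre of its underside, z up, x and y square to its sides. Upright on the square mat at the start.
- slim_bottle: Slim round white plastic bottle, diameter 34, straight up to 100, then a black cone nozzle up to 122, about 90 g. Origin at the centre of its underside, z up. Upright on the small round mat at the start.
- can_mat: Large round dark rubber mat, diameter 70, 4 thick, fixed: the place of the spray can. Origin at the centre of its underside. The three mats lie in a row parallel to the rod, 90 apart, in any order.
- square_mat: Square dark rubber mat, 70 by 70, 4 thick, fixed: the place of the square bottle. Origin at the centre of its underside, its y axis along the row of mats.
- slim_mat: Small round dark rubber mat, diameter 52, 4 thick, fixed: the place of the slim bottle. Origin at the centre of its underside.
- side_tray: Grey plastic tray, fixed, 250 (its x) by 100 (its y) outside, walls 4 thick and 14 high, floor 5 thick: room for the three in a row along x, about 75 apart. Origin at the centre of its underside. It stands to the robot's left or right, the jig on the other side.
- guide_jig: Fixed jig, steel guide tube level on a plywood base. Origin on the bench below the centre of the flared mouth; x runs along the tube, away from the robot; feed the rod along +x. Axis 55 high; mouth x=0 (opening 34, outside 42, narrows over 12) to open far end x=94; bore 18, outside 26. Base x -5..145, 80 wide, 12 high. Posts 62 high at x=128, y=+-28. Rod end shows once its middle is past x=14.
- model_car: Small green model car with dark windows, 120 by 54, 43 high, standing on the bench between the robot and the bottles, its paint fresh: to be left where it is. Origin at the centre of its underside, x along its length.

How it is judged (in metres and radians):
On the way, in this order (a step that is already met when the one before it is completed fails the run):
1. the spray can and both bottles stand upright in the side tray, released (x of spray_can in the frame of side_tray between -0.115 and 0.115 m and y of spray_can in the frame of side_tray between -0.045 and 0.045 m and z of each of spray_can, square_bottle, slim_bottle in the frame of side_tray below 0.012 m and angle between each of spray_can, square_bottle, slim_bottle's own z axis and vertical below 0.1 rad and contact force between the fingers and spray_can below 0.3 N and linear speed of each of spray_can, square_bottle, slim_bottle below 0.03 m/s and x of square_bottle in the frame of side_tray between -0.115 and 0.115 m and y of square_bottle in the frame of side_tray between -0.045 and 0.045 m and contact force between the fingers and square_bottle below 0.3 N and x of slim_bottle in the frame of side_tray between -0.115 and 0.115 m and y of slim_bottle in the frame of side_tray between -0.045 and 0.045 m and contact force between the fingers and slim_bottle below 0.3 N), for 0.2 s.
2. the rod is through the guide tube, its end out of the far end (x of rod in the frame of guide_jig between 0.014 and 0.078 m and y of rod in the frame of guide_jig between -0.008 and 0.008 m and z of rod in the frame of guide_jig between 0.046 and 0.064 m and angle between the x axis of rod and the x axis of guide_jig, either way round below 0.1 rad), for 0.2 s.
At the end, for the whole second after the job is handed in: The rod lies along the tube (0.1 rad), one end past the tube's far end, the other still outside the mouth; can, square and slim bottle stand upright (0.1 rad) on their own mats, within 12 mm of the mats' centres; all released and at rest (all of step 2 and horizontal distance between spray_can and can_mat below 0.012 m and z of spray_can in the frame of can_mat below 0.009 m and angle between each of spray_can, square_bottle, slim_bottle's own z axis and vertical below 0.1 rad and contact force between the fingers and spray_can below 0.3 N and linear speed of each of spray_can, square_bottle, slim_bottle, rod below 0.03 m/s and horizontal distance between square_bottle and square_mat below 0.012 m and z of square_bottle in the frame of square_mat below 0.009 m and contact force between the fingers and square_bottle below 0.3 N and horizontal distance between slim_bottle and slim_mat below 0.012 m and z of slim_bottle in the frame of slim_mat below 0.009 m and contact force between the fingers and slim_bottle below 0.3 N and contact force between the fingers and rod below 0.3 N); the robot touches nothing.
It fails at once if a can or bottle is tipped over (angle between any of spray_can, square_bottle, slim_bottle's own z axis and vertical above 0.6 rad).
It fails at once if the model car is pushed away (distance of model_car from where it was at the start of the episode above 0.015 m).
It also fails if it takes over 136 s, if anything falls off the work surface, if the arm or the gripper's body presses on something with over 40 N, if the wrist force passes 120 N, or if a joint passes its speed limit or range.

## Working session

There is one attempt and no reset: what is moved stays moved. The work goes in short steps, Python scripts to look and compute and a tool call to move; the robot and the scene stay as the last step left them, time stands still between calls to the robot, and variables do not carry over. Pictures are saved under pics/ and viewed, and the job is handed in when it is done.

Besides the shell and the picture viewer there is one more tool, called after "Request:" as name([rows], argument=value, ...), one row to a line, values as JSON. jog_arm: Moves the arm, as the interface text tells. Its arguments: {"type":"object","properties":{"deltas":{"type":"array"},"grip_force":{"type":"number"}},"required":["deltas"]}

```bash
mkdir -p pics
python3 - <<'E'
from workcell import env
import cv2
print(env.state()); print(env.nose_length)
for n in("side","top"):
    cv2.imwrite(f"pics/{n}0.png",env.grab_frame(n)[:,:,::-1]); print(env.camera_params(n))
    for l in "rod spray_can square_bottle slim_bottle can_mat square_mat slim_mat side_tray guide_jig model_car".split():
        print(n,l,[( [round(v) for v in d["xyz"]],round(d["conf"],2)) for d in env.look_for(n,l)[:2]])
print(env.state()["time_s"])
E
```

```text
{'time_s': 0.0, 'qpos': array([ 6.93292447e+01,  1.83509494e+01,  8.97074314e+01, -1.97974873e-04,
        7.20426082e+01, -1.14654180e+00]), 'qvel': array([ 0.07959858,  0.08582047, -0.05317547,  0.01420889, -0.01353027,
       -0.07246897]), 'effort': array([-2.11847124e-03, -4.12452614e+01, -2.31972653e+01,  7.26669305e-02,
        4.56707901e-02, -1.45392596e-04]), 'ee_pos': array([192.00510046, 541.48736721, 230.12023489]), 'ee_rot': array([-1.79899028e+02, -1.83256130e-03,  1.60475846e+02]), 'force': array([-0.31033822,  0.57180771,  0.08217376]), 'torque': array([ 0.0315347 , -0.00330207,  0.00360591]), 'gripper_width': 91.48389704163318}
17.0
{'fx': 613.6444101484536, 'fy': 613.6444101484536, 'cx': 316.69246354405624, 'cy': 243.7651006702811, 'k1': -0.08691769717354894, 'xyz': array([337.89513091, 735.06328233, 927.73698736]), 'orientation': array([-139.99914215,    0.28185159, -166.11064041])}
side rod [([645, 24, 52], 0.74)]
side spray_can [([575, -55, 82], 0.93)]
side square_bottle [([587, 34, 78], 0.63), ([590, 120, 7], 0.27)]
side slim_bottle [([598, 118, 74], 0.71)]
sid
[... 216 characters left out ...]
30, 33], 0.91)]
{'fx': 589.692535930644, 'fy': 589.692535930644, 'cx': 323.45727444634167, 'cy': 248.1421013253902, 'k1': 0.025260644131520116, 'xyz': array([438.31885512,  -6.72330959, 952.6996202 ]), 'orientation': array([-173.70191165,    0.42847268,  -90.30367126])}
top rod [([637, 13, 51], 0.84), ([595, 97, 4], 0.19)]
top spray_can [([573, -66, 118], 0.56)]
top square_bottle [([582, 17, 99], 0.74)]
top slim_bottle [([585, 18, 99], 0.7), ([597, 102, 104], 0.61)]
top can_mat [([571, -65, 5], 0.68)]
top square_mat [([571, 8, 1], 0.67)]
top slim_mat [([593, 98, 2], 0.75)]
top side_tray [([521, 283, 6], 0.59)]
top guide_jig [([597, -277, 10], 0.88)]
top model_car [([416, -37, 24], 0.72)]
1.1
```

View pics/side0.png

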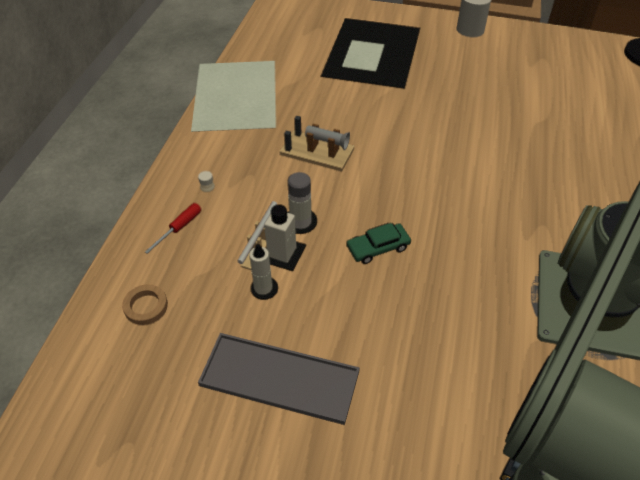

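View pics/top0.png

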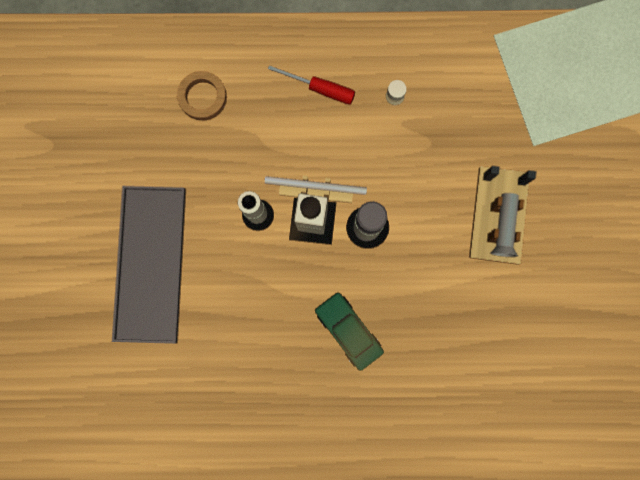

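Top view: slim mat ≈(258,214), square mat ≈(312,222), can mat ≈(368,228), rod from (266,180) to (366,190), tray (113–185,187–342), jig mouth ≈(504,250), far end ≈(508,193), car ≈(349,331). Next I'll measure these more finely in enlarged crops.

```bash
cat > h.py <<'E'
import numpy as np, cv2
from scipy.spatial.transform import Rotation as R
from workcell import env
def cam(n):
    p=env.camera_params(n); return p,R.from_euler('xyz',p['orientation'],degrees=True).as_matrix()
def p2w(n,uv,z):
    p,M=cam(n); uv=np.atleast_2d(np.array(uv,float))
    d=np.c_[(uv[:,0]-p['cx'])/p['fx'],(uv[:,1]-p['cy'])/p['fy']]; s=d.copy()
    for _ in range(20): s=d/(1+p['k1']*(s**2).sum(1,keepdims=True))
    r=np.c_[s,np.ones(len(s))]@M.T
    t=(z-p['xyz'][2])/r[:,2]
    return p['xyz']+r*t[:,None]
def w2p(n,X):
    p,M=cam(n); c=(np.atleast_2d(np.array(X,float))-p['xyz'])@M
    s=c[:,:2]/c[:,2:]; s=s*(1+p['k1']*(s**2).sum(1,keepdims=True))
    return s*p['fx']+[p['cx'],p['cy']]
def crop(n,img,u0,v0,u1,v1,k,name):
    c=cv2.resize(img[v0:v1,u0:u1],None,fx=k,fy=k,interpolation=cv2.INTER_CUBIC)
    cv2.imwrite(name,c)
E
python3 - <<'E'
import cv2
from h import *
i=cv2.imread('pics/top0.png')
crop('top',i,230,165,400,255,4,'pics/t_a.png')
crop('top',i,460,155,550,275,5,'pics/t_b.png')
i2=cv2.imread('pics/side0.png')
crop('side',i2,230,100,370,310,3,'pics/s_a.png')
# tray
print(p2w('top',[[123,187],[185,188],[177,342],[113,341]],14).round(1))
print(p2w('top',[[258,214],[312,222],[368,228]],4).round(1))
print('rod',p2w('top',[[266,180],[366,190]],48).round(1))
print('car',p2w('top',[[335,294],[317,310],[382,352],[362,369]],20).round(1))
E
```

```text
[[643.5 323.8  14. ]
 [641.4 223.5  14. ]
 [394.8 231.   14. ]
 [397.1 331.5  14. ]]
[[599.7 106.2   4. ]
 [586.   18.2   4. ]
 [575.5 -72.7   4. ]]
rod [[646.   88.8  48. ]
 [629.  -67.3  48. ]]
car [[468.4 -18.1  20. ]
 [443.5  10.4  20. ]
 [377.9 -90.7  20. ]
 [352.  -59.2  20. ]]
```

View pics/t_a.png

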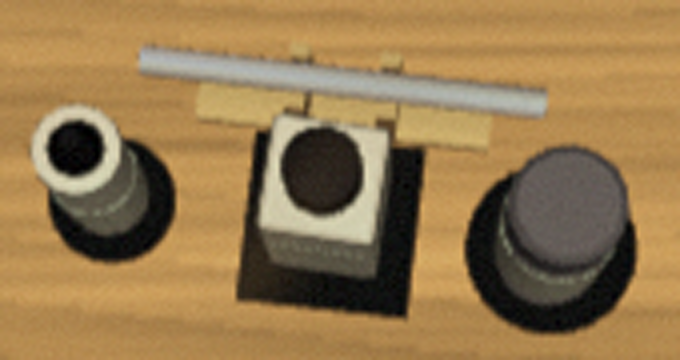

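View pics/t_b.png

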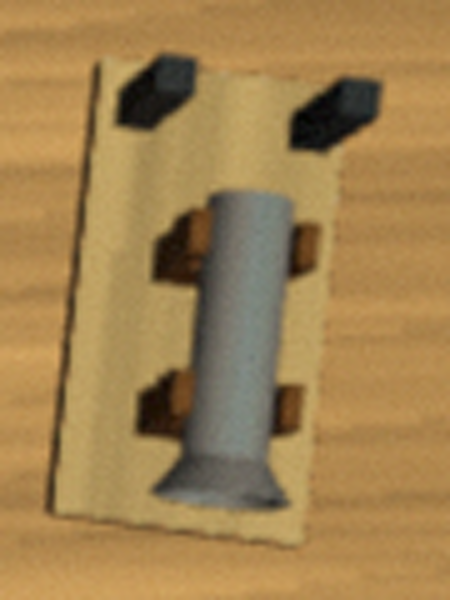

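View pics/s_a.png

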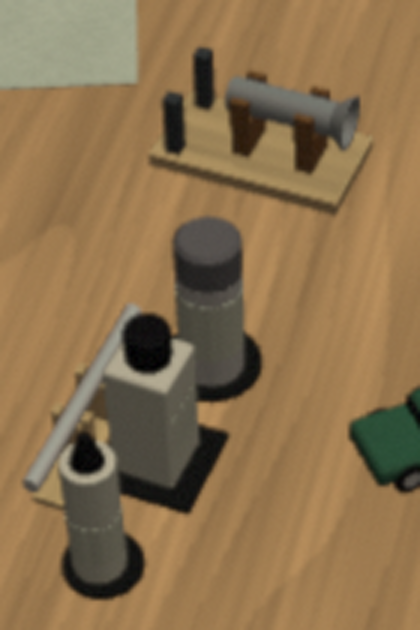

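```bash
cat > est.py <<'E'
from h import *
def c2p(pts,k,u0,v0): return (np.array(pts,float)+.5)/k-.5+[u0,v0]
T=lambda pts,z: p2w('top',c2p(pts,4,230,165),z)
J=lambda pts,z: p2w('top',c2p(pts,5,460,155),z)
E
python3 - <<'E'
from est import *
m=T([[111,198],[331,224.5],[551,246]],4); print('mats',m.round(1)); 
d=m[0]-m[2]; print('row',np.linalg.norm(d)/2,np.degrees(np.arctan2(d[1],d[0])))
print('sqc',T([[425,150],[237,299],[408,318]],4).round(1))
print('tops: slim shoulder',T([[76,149]],104).round(1),'can',T([[568,206]],121).round(1),'sqcap',T([[322,170]],124).round(1),'sq sh',T([[275,115],[388,131],[376,244],[260,230]],99).round(1))
r=T([[139,60],[547,103]],48);d=r[0]-r[1];print('rod',r.round(1),np.linalg.norm(d),np.degrees(np.arctan2(d[1],d[0])),r.mean(0))
j=J([[221.5,499.5],[252,198]],55);d=j[1]-j[0];print('jig',j.round(1),np.linalg.norm(d),np.degrees(np.arctan2(d[1],d[0])))
b=J([[97,60],[52,515],[302,545]],12);print(b.round(1))
for a,c in((0,1),(1,2)): d=b[a]-b[c];print(np.linalg.norm(d),np.degrees(np.arctan2(d[1],d[0])))
E
```

```text
mats [[599.5 107.2   4. ]
 [588.   17.6   4. ]
 [578.6 -71.7   4. ]]
row 90.06775655547017 83.3387100368562
sqc [[618.5 -20.9   4. ]
 [557.7  55.8   4. ]
 [549.5 -13.4   4. ]]
tops: slim shoulder [[600.7 108.1 104. ]] can [[575.7 -69.9 121. ]] sqcap [[588.7  17.7 124. ]] sq sh [[613.9  35.6  99. ]
 [607.6  -5.9  99. ]
 [565.7  -1.3  99. ]
 [571.2  41.2  99. ]]
rod [[646.6  91.3  48. ]
 [628.4 -67.9  48. ]] 160.24726548339856 83.48823092329764 [637.48440069  11.7318209   48.        ]
jig [[ 526.  -275.2   55. ]
 [ 619.2 -288.1   55. ]] 94.0848360691718 -7.8669301944478
[[ 673.8 -253.4   12. ]
 [ 525.6 -234.1   12. ]
 [ 515.5 -313.    12. ]]
149.4586657594209 -7.394938831959306
79.4848613363713 82.73812638797192
```

```bash
cat > ov.py <<'E'
from est import *
def pose(x,y,yaw): 
    c,s=np.cos(np.radians(yaw)),np.sin(np.radians(yaw)); return lambda P:np.array([[x+c*a-s*b,y+s*a+c*b,z] for a,b,z in P])
t=np.linspace(0,2*np.pi,40)
circ=lambda r,z:[(r*np.cos(a),r*np.sin(a),z) for a in t]
sq=lambda x0,x1,y0,y1,z:[(x0,y0,z),(x1,y0,z),(x1,y1,z),(x0,y1,z),(x0,y0,z)]
jig=pose(526,-275,-7.4)
polys=[pose(599.5,107.2,0)(circ(26,4)),pose(588,17.6,-6.7)(sq(-35,35,-35,35,4)),pose(578.6,-71.7,0)(circ(35,4)),
 pose(637.5,11.7,83.4)(sq(-80,80,-6,6,45)),jig(sq(-5,145,-40,40,12)),jig([(0,21*np.cos(a),55+21*np.sin(a)) for a in t]),jig([(94,13*np.cos(a),55+13*np.sin(a)) for a in t]),
 jig(sq(0,94,-13,13,55)),pose(519.5,277.5,-1.7)(sq(-125,125,-50,50,14)),
 pose(577.5,-70.5,0)(circ(22,121)),pose(600,107.5,0)(circ(17,104)),pose(589,17.5,-6.7)(sq(-22,22,-22,22,99))]
def draw(n,src,out,u0,v0,u1,v1,k):
    i=cv2.resize(cv2.imread(src)[v0:v1,u0:u1],None,fx=k,fy=k,interpolation=cv2.INTER_CUBIC)
    for P in polys:
        q=(w2p(n,P)-[u0,v0]+.5)*k-.5
        cv2.polylines(i,[q.round().astype(np.int32)],False,(0,0,255),1)
    cv2.imwrite(out,i)
if __name__=="__main__":
    draw('side','pics/side0.png','pics/ovs.png',190,100,370,430,2)
    draw('side','pics/side0.png','pics/ovs2.png',230,110,370,310,4) if 0 else draw('side','pics/side0.png','pics/ovs2.png',235,110,365,305,3)
E
python3 ov.py
```

```text
(no output)
```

View pics/ovs2.png

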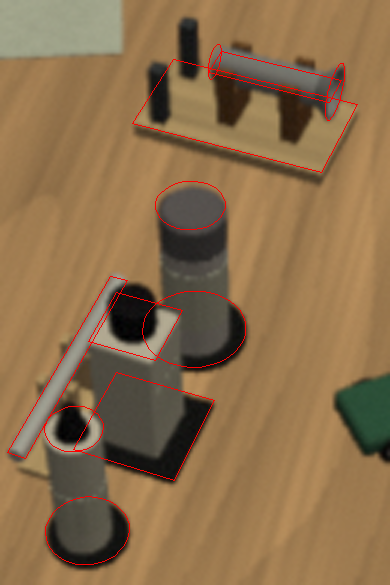

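Overlay on the side view agrees to about 1–1.5 px everywhere (≈2 mm toward +y in the side camera), within the stated calibration. I'm taking the top-view values with a +1 mm shift in y.

```bash
cat >> h.py <<'E'
def go(x,y,z,yaw,base=None):
    """print delta row from current measured (or given commanded) pose"""
    if base is None:
        s=env.state(); p=s['ee_pos']; r=s['ee_rot'][2]; 
    else: p,r=np.array(base[:3]),base[3]
    a=np.radians(r); d=np.array([x,y,z])-p
    X=np.array([np.cos(a),np.sin(a),0]);Y=np.array([np.sin(a),-np.cos(a),0])
    t=-((yaw-r+180)%360-180)
    print([round(float(d@X)/1000,4),round(float(d@Y)/1000,4),round(-d[2]/1000,4),round(t,2)])
def st():
    s=env.state();print(round(s['time_s'],2),s['ee_pos'].round(1),s['ee_rot'].round(2),s['qpos'].round(0),s['force'].round(1),round(s['gripper_width'],1))
E
python3 - <<'E'
from h import *
go(600,108.5,180,83.4,(192.191,541.945,230.976,160.475))
E
```

```text
[-0.5292, -0.2722, np.float64(0.051), 77.07]
```

Request:
jog_arm([
  [[-0.529,-0.272,0.051,77.1,0.075],[-0.529,-0.272,0.051,77.1,0.075],[-0.529,-0.272,0.051,77.1,0.075],[-0.529,-0.272,0.051,77.1,0.075],[-0.529,-0.272,0.051,77.1,0.075],[-0.529,-0.272,0.051,77.1,0.075],[-0.529,-0.272,0.051,77.1,0.075],[-0.529,-0.272,0.051,77.1,0.075],[-0.529,-0.272,0.051,77.1,0.075],[-0.529,-0.272,0.051,77.1,0.075],[-0.529,-0.272,0.051,77.1,0.075],[-0.529,-0.272,0.051,77.1,0.075],[-0.529,-0.272,0.051,77.1,0.075],[-0.529,-0.272,0.051,77.1,0.075],[-0.529,-0.272,0.051,77.1,0.075],[-0.529,-0.272,0.051,77.1,0.075],[-0.529,-0.272,0.051,77.1,0.075],[-0.529,-0.272,0.051,77.1,0.075]],
], grip_force=25)

```text
time_s: 2.6
ee_pos: [598.9, 109.7, 180.0]
ee_rot: [-179.9, -0.0, 83.4]
force: [-1.2, -0.7, -0.5]
gripper_width: 75.0
```

Run:
```python
from h import *
st(); go(600,108.5,75,83.4)
i=env.grab_frame('top')[:,:,::-1]; crop('top',i,180,130,380,280,4,'pics/t1.png')
i=env.grab_frame('side')[:,:,::-1]; crop('side',i,200,130,360,330,3,'pics/s1.png')
```

```text
2.6 [598.9 109.7 180. ] [-1.7995e+02 -3.0000e-02  8.3410e+01] [ 9. 23. 89.  0. 67. 16.] [-1.2 -0.7 -0.5] 75.0
[-0.0011, 0.0012, np.float64(0.105), np.float64(0.01)]
```

View pics/s1.png

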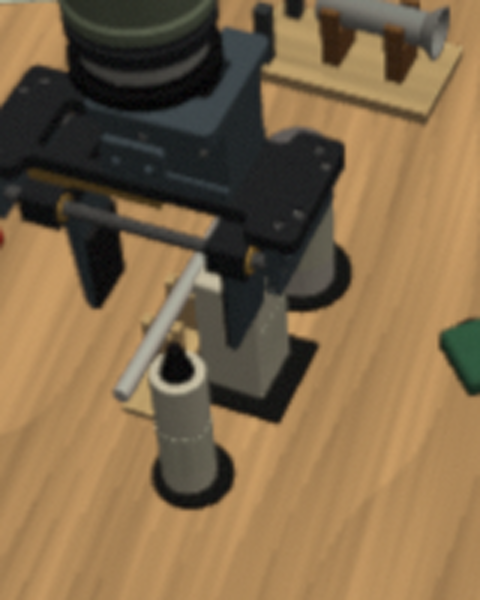

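View pics/t1.png

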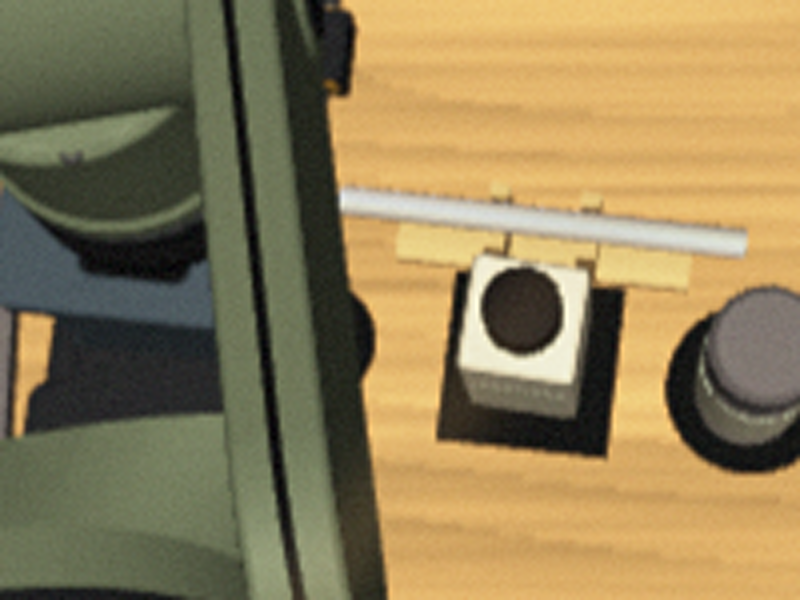

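The side view shows both jaws square over the slim bottle (fingertips at crop (100,305)/(235,345), bottle nozzle at (178,350)) and the top view shows the rest undisturbed. I'll descend and grip now.

Request:
jog_arm([
  [[0,0,0.03,0,0.075],[0,0,0.06,0,0.075],[0,0,0.09,0,0.075],[0,0,0.105,0,0.075],[0,0,0.105,0,0.075],[0,0,0.105,0,0.03],[0,0,0.105,0,0.03],[0,0,0.105,0,0.03],[0,0,0.105,0,0.03],[0,0,0.105,0,0.03],[0,0,0.105,0,0.03]],
], grip_force=20)

```text
time_s: 3.62
ee_pos: [600.3, 108.8, 75.8]
ee_rot: [179.9, -0.0, 83.4]
force: [-0.3, -0.7, 0.3]
gripper_width: 37.7
```

Run:
```python
from h import *
st(); b=env.state()
go(594.5,276,135,88.3+90)
go(444.5,280.5,135,88.3+90)
i=env.grab_frame('side')[:,:,::-1]; crop('side',i,200,130,360,330,3,'pics/s2.png')
```

```text
3.62 [600.3 108.8  75.8] [ 1.7991e+02 -3.0000e-02  8.3370e+01] [ 9. 29. 97.  0. 54. 16.] [-0.3 -0.7  0.3] 37.7
[0.1654, -0.0251, np.float64(-0.0592), np.float64(-94.93)]
[0.1525, -0.1746, np.float64(-0.0592), np.float64(-94.93)]
```

View pics/s2.png

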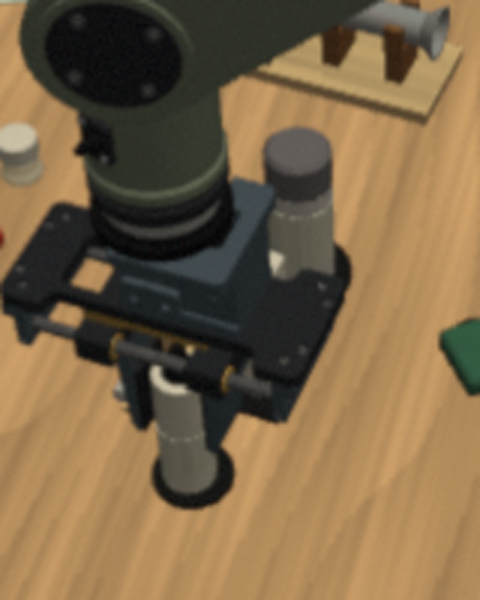

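Request:
jog_arm([
  [[0,0,0,0,0.02],[0,0,0,0,0.02],[0,0,0,0,0.02],[0,0,-0.02,0,0.02],[0,0,-0.045,0,0.02],[0.02,-0.003,-0.06,-6,0.02],[0.045,-0.007,-0.06,-13,0.02],[0.07,-0.011,-0.06,-20,0.02],[0.095,-0.014,-0.06,-27,0.02],[0.115,-0.018,-0.06,-34,0.02],[0.135,-0.02,-0.06,-41,0.02],[0.15,-0.023,-0.06,-48,0.02],[0.16,-0.024,-0.06,-55,0.02],[0.165,-0.025,-0.06,-62,0.02],[0.165,-0.025,-0.06,-69,0.02],[0.165,-0.025,-0.06,-76,0.02],[0.165,-0.025,-0.06,-83,0.02],[0.165,-0.025,-0.06,-90,0.02],[0.165,-0.025,-0.06,-94.9,0.02],[0.165,-0.025,-0.06,-94.9,0.02]],
])

```text
time_s: 5.33
ee_pos: [593.5, 275.3, 134.0]
ee_rot: [-180.0, -0.1, 178.3]
force: [-0.2, -0.2, -1.4]
gripper_width: 33.8
```

Run:
```python
from h import *
st(); go(594.5,276,77.5,88.3+90)
i=env.grab_frame('side')[:,:,::-1]; crop('side',i,160,180,400,430,3,'pics/s3.png')
i=env.grab_frame('top')[:,:,::-1]; crop('top',i,60,140,220,360,2,'pics/t3.png')
```

```text
5.33 [593.5 275.3 134. ] [-1.7995e+02 -1.0000e-01  1.7835e+02] [ 24.  29.  86.   0.  64. -64.] [-0.2 -0.2 -1.4] 33.8
[-0.001, 0.0007, np.float64(0.0565), np.float64(0.05)]
```

View pics/s3.png

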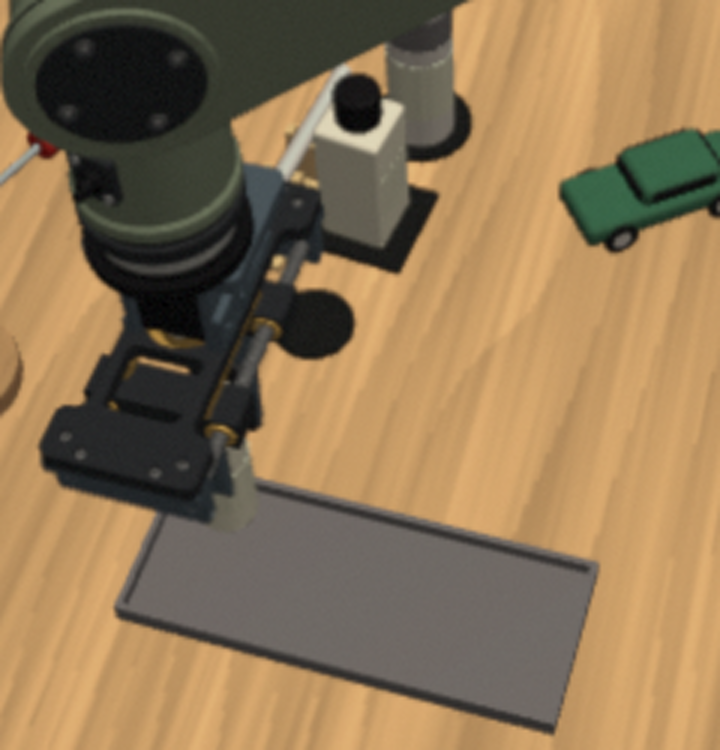

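Bottle is held (33.8 mm) and hangs over the far end of the tray; the slim mat is bare at crop (312,323). Lower and release.

Request:
jog_arm([
  [[0,0,0.02,0,0.02],[0,0,0.04,0,0.02],[0,0,0.052,0,0.02],[0,0,0.0575,0,0.02],[0,0,0.0575,0,0.02],[0,0,0.0575,0,0.02],[0,0,0.0575,0,0.075],[0,0,0.0575,0,0.075],[0,0,0.0575,0,0.075],[0,0,0.0575,0,0.075],[0,0,0.0575,0,0.075],[0,0,0.03,0,0.075],[0,0,-0.01,0,0.075],[0,0,-0.045,0,0.075]],
])

```text
time_s: 6.6
ee_pos: [593.7, 275.4, 180.9]
ee_rot: [-180.0, -0.1, 178.3]
force: [1.1, -0.0, 0.6]
gripper_width: 74.7
```

Run:
```python
from h import *
st(); go(589,18,180,83.4)
```

```text
6.6 [593.7 275.4 180.9] [-1.7997e+02 -7.0000e-02  1.7827e+02] [ 24.  27.  83.   0.  70. -64.] [ 1.1 -0.   0.6] 74.7
[-0.003, -0.2574, np.float64(0.0009), np.float64(94.87)]
```

Request:
jog_arm([
  [[-0.003,-0.257,0,95,0.075],[-0.003,-0.257,0,95,0.075],[-0.003,-0.257,0,95,0.075],[-0.003,-0.257,0,95,0.075],[-0.003,-0.257,0,95,0.075],[-0.003,-0.257,0,95,0.075],[-0.003,-0.257,0,95,0.075],[-0.003,-0.257,0,95,0.075],[-0.003,-0.257,0,95,0.075],[-0.003,-0.257,0,95,0.075],[-0.003,-0.257,0,95,0.075],[-0.003,-0.257,0,95,0.075],[-0.003,-0.257,0,95,0.075],[-0.003,-0.257,0,95,0.075],[-0.003,-0.257,0,95,0.075]],
])

```text
time_s: 7.85
ee_pos: [589.3, 18.6, 180.1]
ee_rot: [180.0, -0.0, 83.2]
force: [-0.1, 0.3, 0.3]
gripper_width: 74.9
```

Run:
```python
from h import *
st(); go(589,18.5,75,83.3)
i=env.grab_frame('side')[:,:,::-1]; crop('side',i,160,130,400,430,2.5,'pics/s4.png')
i=env.grab_frame('top')[:,:,::-1]; crop('top',i,60,140,260,360,3,'pics/t4.png')
```

```text
7.85 [589.3  18.6 180.1] [ 1.7999e+02 -1.0000e-02  8.3240e+01] [ 1. 22. 92.  0. 66.  7.] [-0.1  0.3  0.3] 74.9
[-0.0001, -0.0003, np.float64(0.1051), np.float64(-0.06)]
```

View pics/s4.png

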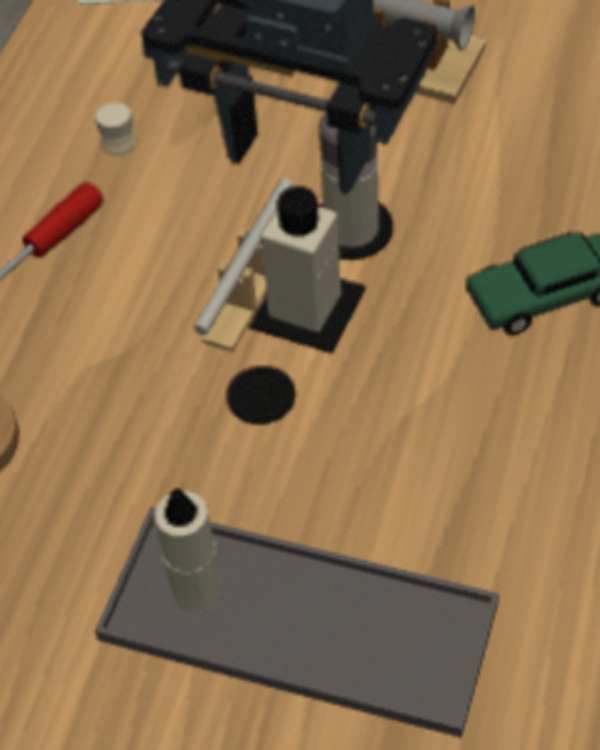

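View pics/t4.png

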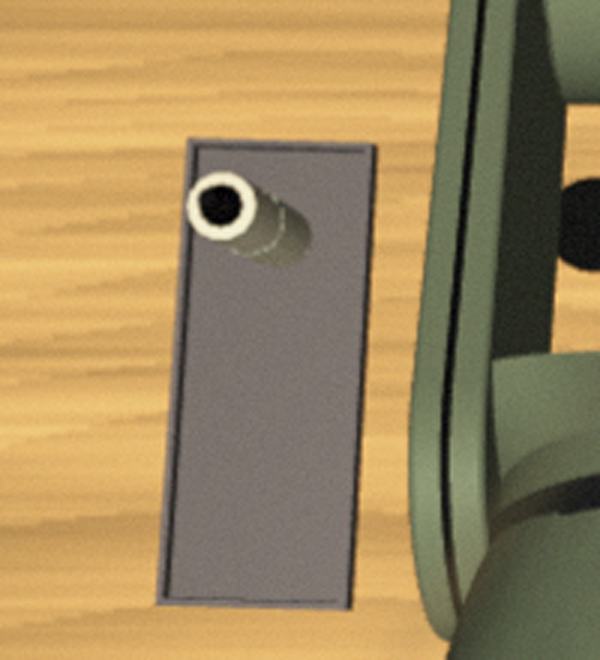

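Slim bottle stands upright in the tray (side crop (190,550)); jaws are square above the square bottle. Descend, close, lift.

Request:
jog_arm([
  [[0,0,0.03,0,0.075],[0,0,0.06,0,0.075],[0,0,0.09,0,0.075],[0,0,0.105,0,0.075],[0,0,0.105,0,0.075],[0,0,0.105,0,0.03],[0,0,0.105,0,0.03],[0,0,0.105,0,0.03],[0,0,0.105,0,0.03],[0,0,0.105,0,0.03],[0,0,0.105,0,0.03],[0,0,0.105,0,0.03],[0,0,0.105,0,0.03],[0,0,0.105,0,0.03],[0,0,0.085,0,0.03],[0,0,0.06,0,0.03],[0,0,0.045,0,0.03],[0,0,0.045,0,0.03]],
], grip_force=25)

```text
time_s: 9.45
ee_pos: [590.8, 18.6, 137.8]
ee_rot: [179.7, -0.0, 83.3]
force: [-0.1, -0.3, -1.8]
gripper_width: 43.9
```

Run:
```python
from h import *
st(); go(519.5,278.5,135,178.3)
```

```text
9.45 [590.8  18.6 137.8] [ 1.797e+02 -4.000e-02  8.328e+01] [ 1. 24. 96.  0. 60.  7.] [-0.1 -0.3 -1.8] 43.9
[0.2498, -0.1012, np.float64(0.0028), np.float64(-95.02)]
```

Request:
jog_arm([
  [[0.015,-0.005,0,-6,0.03],[0.04,-0.015,0,-13,0.03],[0.065,-0.026,0,-20,0.03],[0.095,-0.038,0,-27,0.03],[0.125,-0.05,0,-34,0.03],[0.15,-0.06,0,-41,0.03],[0.175,-0.07,0,-48,0.03],[0.2,-0.08,0,-55,0.03],[0.22,-0.088,0,-62,0.03],[0.235,-0.094,0,-69,0.03],[0.245,-0.098,0,-76,0.03],[0.25,-0.099,0,-83,0.03],[0.25,-0.099,0,-90,0.03],[0.25,-0.099,0,-95,0.03],[0.25,-0.099,0,-95,0.03],[0.25,-0.099,0,-95,0.03]],
])

```text
time_s: 10.78
ee_pos: [519.4, 278.0, 133.5]
ee_rot: [-179.9, -0.1, 178.1]
force: [-0.3, 1.0, -2.2]
gripper_width: 44.1
```

Run:
```python
from h import *
st(); go(519.5,278.5,76.5,178.3)
i=env.grab_frame('side')[:,:,::-1]; crop('side',i,160,130,400,430,2.5,'pics/s5.png')
```

```text
10.78 [519.4 278.  133.5] [-1.7992e+02 -1.5000e-01  1.7814e+02] [ 27.  24.  96.   0.  60. -61.] [-0.3  1.  -2.2] 44.1
[-0.0001, 0.0005, np.float64(0.057), np.float64(-0.16)]
```

View pics/s5.png

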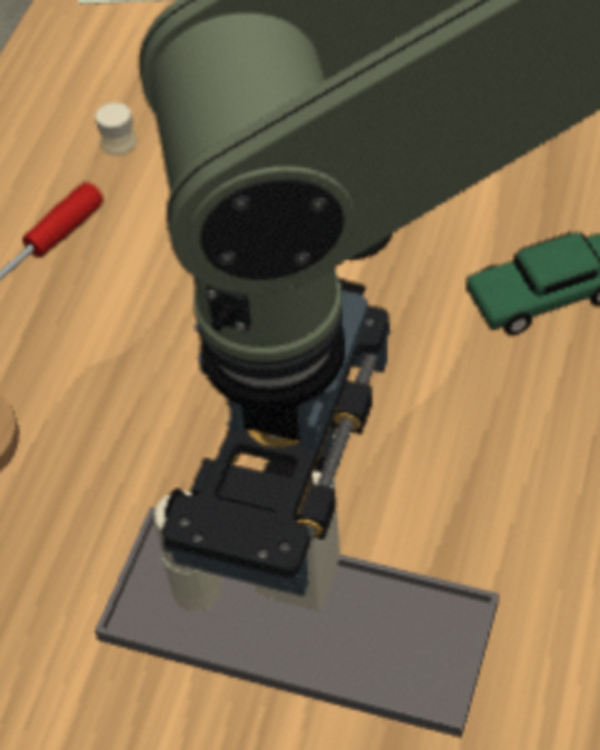

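Square bottle is in the jaws (44.1 mm) above the tray middle, slim bottle still upright. Lower and release.

Request:
jog_arm([
  [[0,0,0.02,0,0.03],[0,0,0.04,0,0.03],[0,0,0.053,0,0.03],[0,0,0.0585,0,0.03],[0,0,0.0585,0,0.03],[0,0,0.0585,0,0.03],[0,0,0.0585,0,0.075],[0,0,0.0585,0,0.075],[0,0,0.0585,0,0.075],[0,0,0.0585,0,0.075],[0,0,0.0585,0,0.075],[0,0,0.03,0,0.075],[0,0,-0.01,0,0.075],[0,0,-0.045,0,0.075]],
])

```text
time_s: 12.0
ee_pos: [520.0, 278.3, 181.1]
ee_rot: [-180.0, -0.1, 178.3]
force: [0.6, -0.4, 1.1]
gripper_width: 74.8
```

Run:
```python
from h import *
st(); go(577,-69.5,180,83.3)
```

```text
12.0 [520.  278.3 181.1] [-1.7997e+02 -6.0000e-02  1.7827e+02] [ 27.  22.  92.   0.  66. -61.] [ 0.6 -0.4  1.1] 74.8
[-0.0675, -0.3459, np.float64(0.0011), np.float64(94.97)]
```

Request:
jog_arm([
  [[-0.0675,-0.346,0.001,95,0.075],[-0.0675,-0.346,0.001,95,0.075],[-0.0675,-0.346,0.001,95,0.075],[-0.0675,-0.346,0.001,95,0.075],[-0.0675,-0.346,0.001,95,0.075],[-0.0675,-0.346,0.001,95,0.075],[-0.0675,-0.346,0.001,95,0.075],[-0.0675,-0.346,0.001,95,0.075],[-0.0675,-0.346,0.001,95,0.075],[-0.0675,-0.346,0.001,95,0.075],[-0.0675,-0.346,0.001,95,0.075],[-0.0675,-0.346,0.001,95,0.075],[-0.0675,-0.346,0.001,95,0.075],[-0.0675,-0.346,0.001,95,0.075],[-0.0675,-0.346,0.001,95,0.075],[-0.0675,-0.346,0.001,95,0.075]],
])

```text
time_s: 13.33
ee_pos: [577.3, -69.4, 179.0]
ee_rot: [180.0, -0.0, 83.3]
force: [-0.3, -0.3, -0.5]
gripper_width: 74.8
```

Run:
```python
from h import *
st(); go(577,-69.5,75,83.3)
i=env.grab_frame('side')[:,:,::-1]; crop('side',i,160,130,400,430,2.5,'pics/s6.png')
i=env.grab_frame('top')[:,:,::-1]; crop('top',i,100,130,400,360,2.6,'pics/t6.png')
```

```text
13.33 [577.3 -69.4 179. ] [ 1.800e+02 -1.000e-02  8.334e+01] [-8. 21. 93.  0. 66. -1.] [-0.3 -0.3 -0.5] 74.8
[-0.0001, -0.0003, np.float64(0.104), np.float64(0.04)]
```

View pics/s6.png

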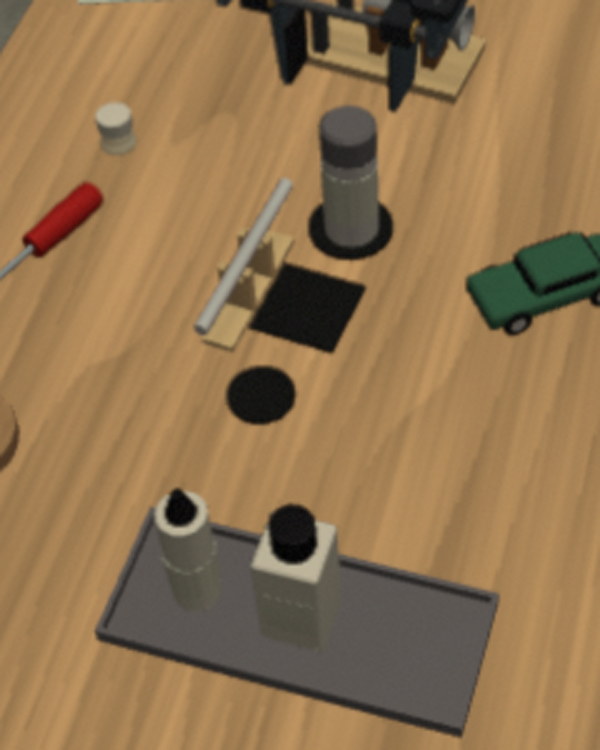

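View pics/t6.png

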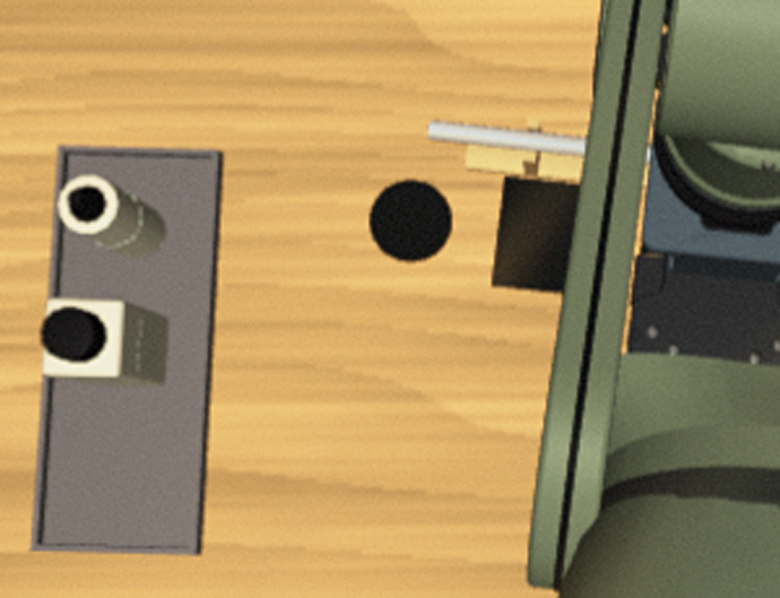

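Both bottles stand in the tray, the square mat and slim mat are bare, jaws above the can. Descend and grip the can.

Request:
jog_arm([
  [[0,0,0.03,0,0.075],[0,0,0.06,0,0.075],[0,0,0.09,0,0.075],[0,0,0.105,0,0.075],[0,0,0.105,0,0.075],[0,0,0.105,0,0.03],[0,0,0.105,0,0.03],[0,0,0.105,0,0.03],[0,0,0.105,0,0.03],[0,0,0.105,0,0.03],[0,0,0.105,0,0.03],[0,0,0.105,0,0.03],[0,0,0.105,0,0.03],[0,0,0.105,0,0.03],[0,0,0.085,0,0.03],[0,0,0.06,0,0.03],[0,0,0.045,0,0.03],[0,0,0.045,0,0.03]],
])

```text
time_s: 14.93
ee_pos: [579.2, -69.7, 137.0]
ee_rot: [179.6, 0.0, 83.3]
force: [0.9, -0.3, -0.7]
gripper_width: 43.7
```

Run:
```python
from h import *
st(); go(444.5,280.5,135,178.3,(577,-69.5,135,83.3))
```

```text
14.93 [579.2 -69.7 137. ] [179.64   0.    83.28] [-8. 23. 97.  0. 60. -1.] [ 0.9 -0.3 -0.7] 43.7
[0.3322, -0.1724, np.float64(-0.0), -95.0]
```

Request:
jog_arm([
  [[0.015,-0.008,0,-6,0.03],[0.04,-0.021,0,-13,0.03],[0.07,-0.036,0,-20,0.03],[0.1,-0.052,0,-27,0.03],[0.13,-0.068,0,-34,0.03],[0.16,-0.083,0,-41,0.03],[0.19,-0.099,0,-48,0.03],[0.22,-0.114,0,-55,0.03],[0.25,-0.13,0,-62,0.03],[0.28,-0.145,0,-69,0.03],[0.305,-0.158,0,-76,0.03],[0.322,-0.167,0,-83,0.03],[0.33,-0.171,0,-90,0.03],[0.332,-0.172,0,-95,0.03],[0.332,-0.172,0,-95,0.03],[0.332,-0.172,0,-95,0.03]],
])

```text
time_s: 16.27
ee_pos: [444.7, 280.1, 132.8]
ee_rot: [-179.9, -0.1, 178.2]
force: [0.1, -0.2, -1.6]
gripper_width: 43.6
```

Run:
```python
from h import *
st(); go(444.5,280.5,76.5,178.3)
i=env.grab_frame('side')[:,:,::-1]; crop('side',i,160,130,400,430,2.5,'pics/s7.png')
i=env.grab_frame('top')[:,:,::-1]; cv2.imwrite('pics/top7.png',i)
```

```text
16.27 [444.7 280.1 132.8] [-1.7993e+02 -1.0000e-01  1.7817e+02] [ 31.  19. 104.  -0.  57. -57.] [ 0.1 -0.2 -1.6] 43.6
[0.0002, 0.0003, np.float64(0.0563), np.float64(-0.13)]
```

View pics/s7.png

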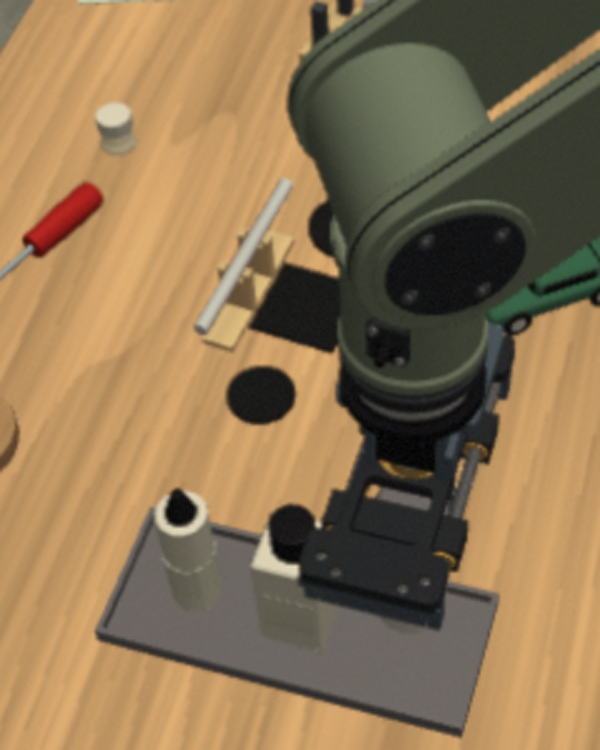

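View pics/top7.png

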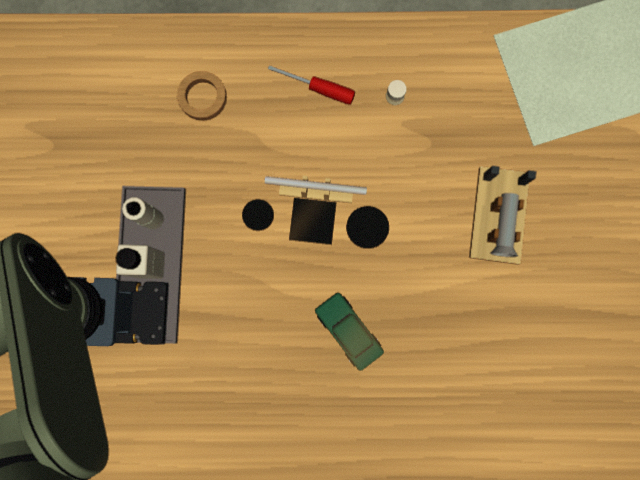

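Top view: all three mats bare (258,214), (312,221), (368,227), car unmoved, can above the near tray slot. Lower and release the can; then measure the mats.

Request:
jog_arm([
  [[0,0,0.02,0,0.03],[0,0,0.04,0,0.03],[0,0,0.053,0,0.03],[0,0,0.058,0,0.03],[0,0,0.058,0,0.03],[0,0,0.058,0,0.03],[0,0,0.058,0,0.075],[0,0,0.058,0,0.075],[0,0,0.058,0,0.075],[0,0,0.058,0,0.075],[0,0,0.058,0,0.075],[0,0,0.03,0,0.075],[0,0,-0.01,0,0.075],[0,0,-0.045,0,0.075],[0,0,-0.045,0,0.075],[0,0,-0.045,0,0.075]],
])

```text
time_s: 17.7
ee_pos: [446.5, 281.1, 181.1]
ee_rot: [179.8, 0.3, 178.3]
force: [-0.5, 0.2, -0.2]
gripper_width: 74.6
```

Run:
```python
from h import *
st()
def mats(n,boxes,img):
    g=img.max(2)
    for u0,v0,u1,v1 in boxes:
        m=(g[v0:v1,u0:u1]<45).astype(np.uint8)
        k,l,s,c=cv2.connectedComponentsWithStats(m); j=1+s[1:,4].argmax()
        print(n,s[j],p2w(n,c[j]+[u0,v0],4).round(1))
i=cv2.imread('pics/top7.png'); mats('top',[(235,192,280,237),(283,197,340,250),(342,200,395,255)],i)
f=env.grab_frame('side')[:,:,::-1].copy(); cv2.imwrite('pics/side8.png',f)
crop('side',f,160,130,400,430,2.5,'pics/s8.png')
mats('side',[(245,268,285,305)],f)
f=env.grab_frame('top')[:,:,::-1].copy(); cv2.imwrite('pics/top8.png',f)
for l in ('rod','spray_can'): print(l,env.look_for('top',l)[:2])
```

```text
17.7 [446.5 281.1 181.1] [179.83   0.26 178.28] [ 31.  16. 100.   0.  63. -57.] [-0.5  0.2 -0.2] 74.6
top [  8   8  30  30 727] [[598.9 107.    4. ]]
top [   8    1   45   46 1547] [[589.   15.1   4. ]]
top [   5    7   41   41 1347] [[577.5 -71.4   4. ]]
side [  7   9  25  22 433] [[597.8 110.3   4. ]]
rod [{'xyz': [641.7, 10.8, 49.6], 'conf': 0.8}]
spray_can [{'xyz': [446.4, 256.7, 14.2], 'conf': 0.51}]
```

View pics/s8.png

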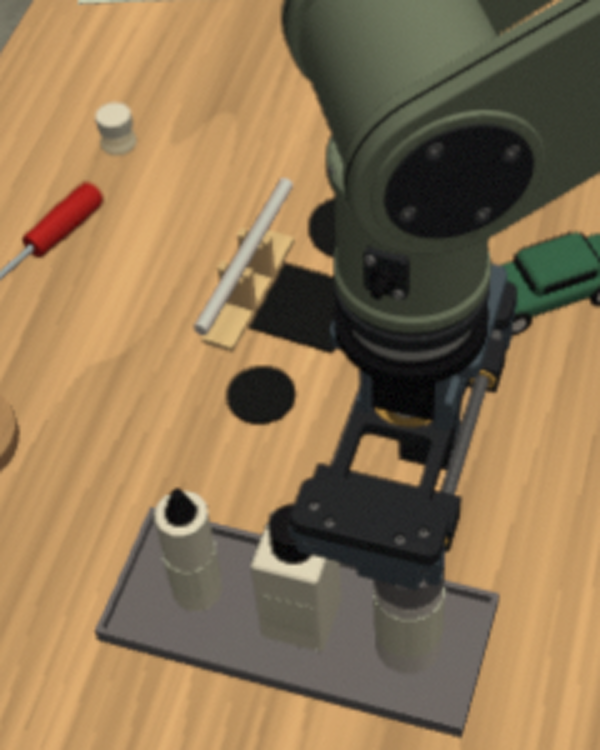

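All three stand upright in the tray (side crop (190,550), (292,590), (408,620)). Slim mat: top (598.9,107.0), side (597.8,110.3), so the two cameras differ by ~3 mm in y and I'll use the mean. Next, above the rod, 55 mm to the −y side of its middle.

Run:
```python
from h import *
st(); go(631,-41.7,160,83.4)
```

```text
17.9 [444.4 279.9 177.3] [-1.7990e+02 -1.7000e-01  1.7827e+02] [ 31.  16. 101.   0.  63. -57.] [ 0.1  0.3 -0.3] 74.9
[-0.1962, -0.3158, np.float64(0.0173), np.float64(94.87)]
```

Request:
jog_arm([
  [[-0.196,-0.316,0.018,94.9,0.05],[-0.196,-0.316,0.018,94.9,0.05],[-0.196,-0.316,0.018,94.9,0.05],[-0.196,-0.316,0.018,94.9,0.05],[-0.196,-0.316,0.018,94.9,0.05],[-0.196,-0.316,0.018,94.9,0.05],[-0.196,-0.316,0.018,94.9,0.05],[-0.196,-0.316,0.018,94.9,0.05],[-0.196,-0.316,0.018,94.9,0.05],[-0.196,-0.316,0.018,94.9,0.05],[-0.196,-0.316,0.018,94.9,0.05],[-0.196,-0.316,0.018,94.9,0.05],[-0.196,-0.316,0.018,94.9,0.05],[-0.196,-0.316,0.018,94.9,0.05],[-0.196,-0.316,0.018,94.9,0.05],[-0.196,-0.316,0.018,94.9,0.05],[-0.196,-0.316,0.018,94.9,0.05],[-0.196,-0.316,0.018,94.9,0.05],[-0.196,-0.316,0.018,94.9,0.05]],
])

```text
time_s: 19.48
ee_pos: [631.7, -41.2, 160.7]
ee_rot: [-180.0, -0.0, 83.4]
force: [0.3, 0.2, -0.1]
gripper_width: 49.6
```

Run:
```python
from h import *
st(); go(631,-41.7,43,83.4)
i=env.grab_frame('side')[:,:,::-1]; crop('side',i,210,120,370,280,4,'pics/s9.png')
i=env.grab_frame('top')[:,:,::-1]; crop('top',i,230,140,430,260,3,'pics/t9.png')
```

```text
19.48 [631.7 -41.2 160.7] [-179.98   -0.     83.4 ] [-5. 26. 88.  0. 66.  2.] [ 0.3  0.2 -0.1] 49.6
[-0.0005, -0.0006, np.float64(0.1177), np.float64(0.0)]
```

View pics/s9.png

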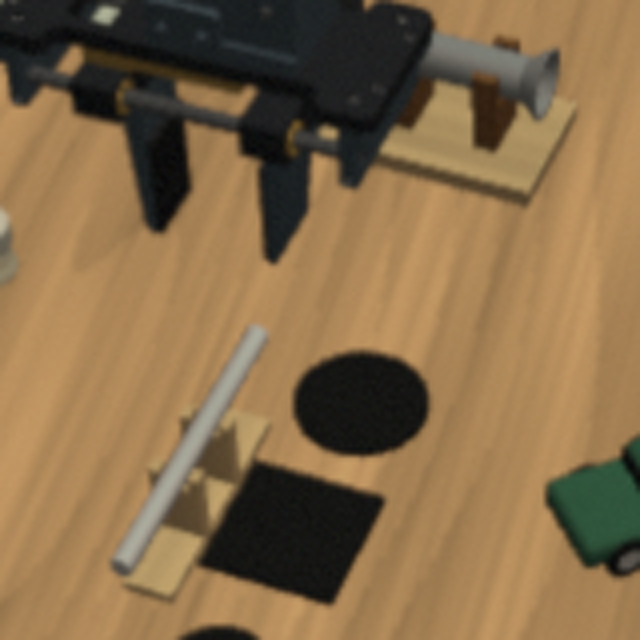

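View pics/t9.png

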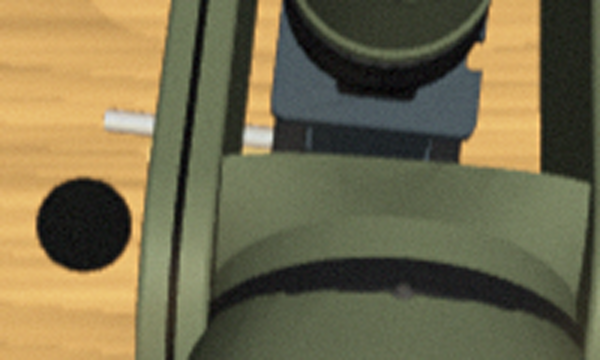

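Fingers sit symmetrically above the rod's −y end. Descend and close on the rod.

Request:
jog_arm([
  [[0,0,0.035,0,0.05],[0,0,0.07,0,0.05],[0,0,0.1,0,0.05],[0,0,0.117,0,0.05],[0,0,0.117,0,0.05],[0,0,0.117,0,0.05],[0,0,0.117,0,0.005],[0,0,0.117,0,0.005],[0,0,0.117,0,0.005],[0,0,0.117,0,0.005],[0,0,0.117,0,0.005],[0,0,0.117,0,0.005],[0,0,0.117,0,0.005],[0,0,0.117,0,0.005],[0,0,0.117,0,0.005],[0,0,0.117,0,0.005]],
], grip_force=35)

```text
time_s: 20.92
ee_pos: [632.3, -41.3, 44.3]
ee_rot: [179.9, -0.0, 83.4]
force: [1.9, -1.2, 2.3]
gripper_width: 11.5
```

Run:
```python
from h import *
st()
i=env.grab_frame('side')[:,:,::-1]; crop('side',i,210,120,370,280,4,'pics/s10.png')
```

```text
20.92 [632.3 -41.3  44.3] [ 1.7993e+02 -1.0000e-02  8.3370e+01] [-5. 33. 95.  0. 52.  2.] [ 1.9 -1.2  2.3] 11.5
```

View pics/s10.png

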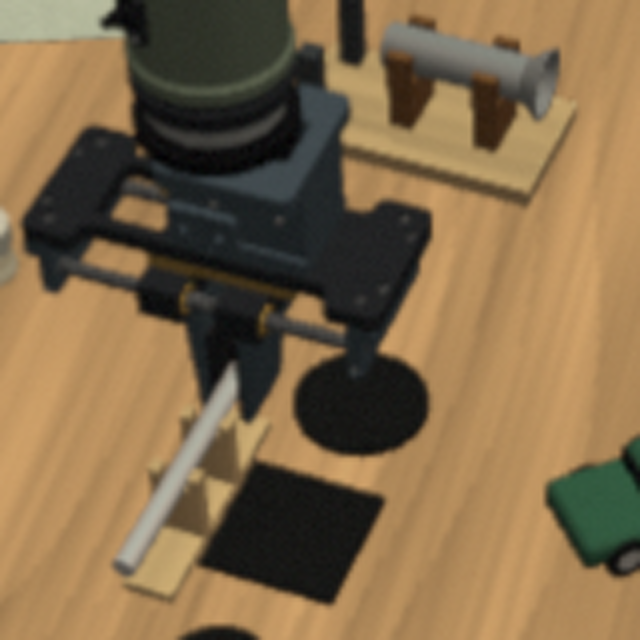

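Request:
jog_arm([
  [[0,0,-0.02,0,0.005],[0,0,-0.045,0,0.005],[0,0,-0.07,0,0.005],[0,0,-0.08,0,0.005],[0,0,-0.08,0,0.005]],
])

```text
time_s: 21.38
ee_pos: [633.0, -41.4, 126.3]
ee_rot: [179.7, -0.0, 83.4]
force: [0.5, -0.1, -0.8]
gripper_width: 11.1
```

Run:
```python
from h import *
st(); go(362,-252,124,-7.5,(631.5,-41.5,124,83.4))
i=env.grab_frame('side')[:,:,::-1]; crop('side',i,210,120,370,280,4,'pics/s11.png')
```

```text
21.38 [633.  -41.4 126.3] [ 1.7974e+02 -1.0000e-02  8.3380e+01] [-5. 28. 90. -0. 62.  2.] [ 0.5 -0.1 -0.8] 11.1
[-0.2401, -0.2435, np.float64(-0.0), 90.9]
```

View pics/s11.png

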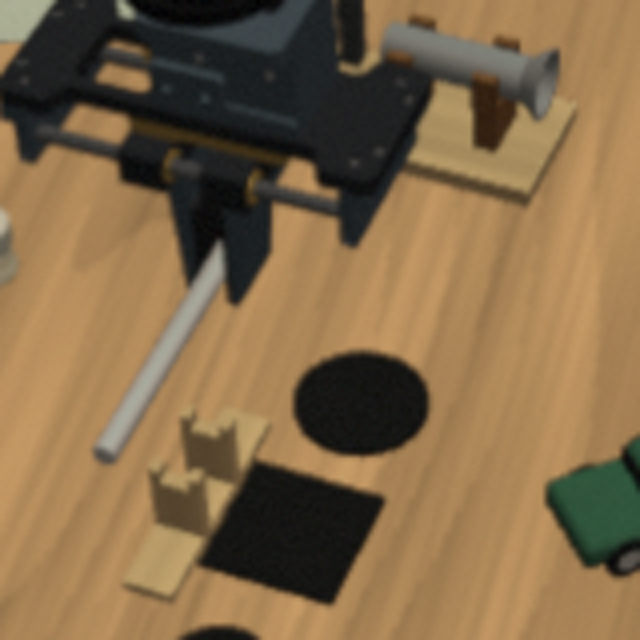

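Rod is free of its rest and level in the jaws (free end at crop (107,452)). Carry it to in front of the mouth, turning 90.9°.

Request:
jog_arm([
  [[-0.01,-0.01,0,6,0.005],[-0.03,-0.03,0,13,0.005],[-0.05,-0.05,0,20,0.005],[-0.07,-0.071,0,27,0.005],[-0.09,-0.091,0,34,0.005],[-0.11,-0.112,0,41,0.005],[-0.13,-0.132,0,48,0.005],[-0.15,-0.152,0,55,0.005],[-0.17,-0.172,0,62,0.005],[-0.19,-0.193,0,69,0.005],[-0.21,-0.213,0,76,0.005],[-0.225,-0.228,0,83,0.005],[-0.235,-0.238,0,88,0.005],[-0.24,-0.2435,0,90.9,0.005],[-0.24,-0.2435,0,90.9,0.005],[-0.24,-0.2435,0,90.9,0.005],[-0.24,-0.2435,0,90.9,0.005]],
])

```text
time_s: 22.85
ee_pos: [362.1, -251.0, 123.0]
ee_rot: [-179.9, 0.1, -7.4]
force: [0.0, 0.1, -0.9]
gripper_width: 11.2
```

Run:
```python
from h import *
st(); go(362,-252,54.5,-7.5)
i=env.grab_frame('side')[:,:,::-1]; crop('side',i,260,90,440,230,4,'pics/s12.png')
i=env.grab_frame('top')[:,:,::-1]; crop('top',i,420,150,560,350,3,'pics/t12.png')
```

```text
22.85 [ 362.1 -251.   123. ] [-1.7993e+02  9.0000e-02 -7.4500e+00] [-36.  12. 115.   0.  52.  61.] [ 0.   0.1 -0.9] 11.2
[0.0001, 0.001, np.float64(0.0685), np.float64(0.05)]
```

View pics/s12.png

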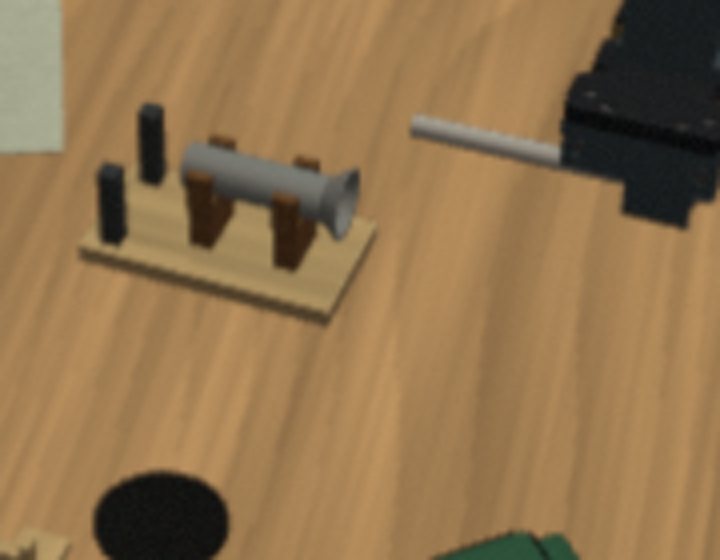

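View pics/t12.png

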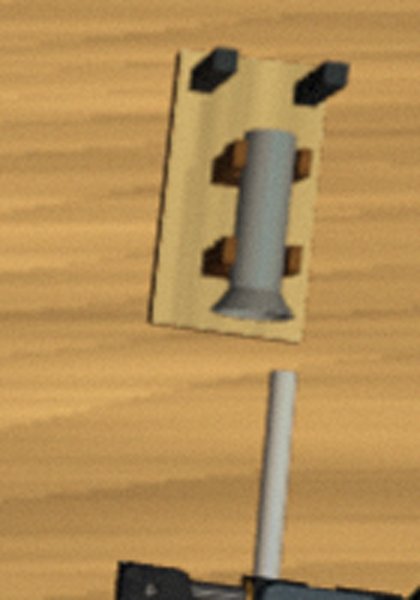

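Both views show the rod clear of the mouth (top crop end at (284,372), mouth at (253,305)) and still 70 mm high; parallax accounts for the sideways offset. Lower to tube height and compare again.

Request:
jog_arm([
  [[0,0,0.03,0,0.005],[0,0,0.055,0,0.005],[0,0,0.068,0,0.005],[0,0,0.068,0,0.005],[0,0,0.068,0,0.005],[0,0,0.068,0,0.005]],
])

```text
time_s: 23.45
ee_pos: [363.2, -251.9, 56.6]
ee_rot: [180.0, -0.1, -7.5]
force: [0.7, 0.1, -0.6]
gripper_width: 11.0
```

Run:
```python
from h import *
st()
i=env.grab_frame('side')[:,:,::-1].copy();cv2.imwrite('pics/side13.png',i); crop('side',i,275,100,415,220,5,'pics/s13.png')
i=env.grab_frame('top')[:,:,::-1].copy();cv2.imwrite('pics/top13.png',i); crop('top',i,460,170,560,320,4,'pics/t13.png')
```

```text
23.45 [ 363.2 -251.9   56.6] [ 1.7996e+02 -9.0000e-02 -7.4800e+00] [-36.  18. 120.   0.  42.  61.] [ 0.7  0.1 -0.6] 11.0
```

View pics/s13.png

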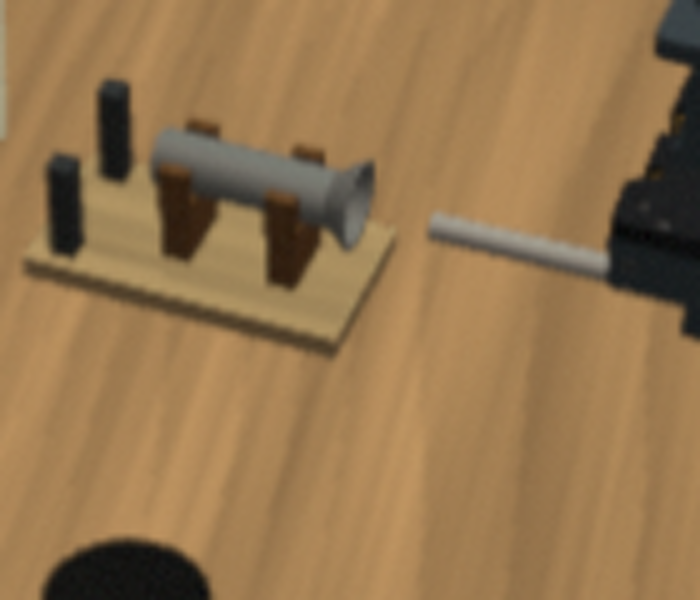

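View pics/t13.png

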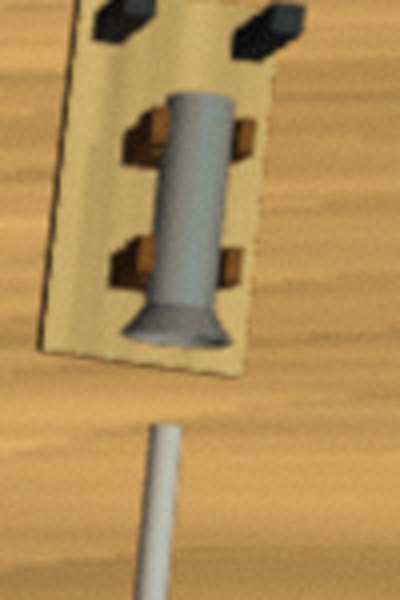

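Run:
```python
from h import *
i=cv2.imread('pics/top13.png').astype(float)
# saturation-like measure: metal is grey, wood is brown
s=(i[:,:,2]-i[:,:,0])
def mid(rows,c0,c1):
    out=[]
    for v in rows:
        p=s[v,c0:c1]; w=np.clip(p.max()*.0+45-p,0,None); 
        # grey -> small s
        out.append((v,(w*np.arange(c0,c1)).sum()/w.sum(),w.sum()))
    return np.array(out)
print(s[285,485:515].round(),s[220,490:525].round())
r=mid(range(280,318),488,512); print(r[::6].round(2))
a=np.polyfit(r[:,0],r[:,1],1)
t=mid(range(212,222),496,520); t=np.vstack([mid(range(207,208),496,520),mid(range(211,229),499,517)]); print(t[::3].round(2))
b=np.polyfit(t[:,0],t[:,1],1); print(a,b)
for v0,v1,c,z in((282,316,a,57),(207,228,b,55)):
    P=p2w('top',[[np.polyval(c,v0),v0],[np.polyval(c,v1),v1]],z); d=P[0]-P[1]; print(P.round(1),np.degrees(np.arctan2(d[1],d[0])))
```

```text
[114. 108. 112. 115. 111. 110. 113. 110. 111. 115. 114.  77.  27.  21.
  23.  21.  12.  11.  16.  40.  94. 111. 111. 116. 110. 114. 113. 111.
 108. 114.] [89. 92. 90. 88. 87. 86. 90. 90. 61. 17.  9. 13. 12. 15. 18. 13. 13.  5.
  4.  1. -2. -2.  5.  8. 11. 14. 61. 90. 94. 94. 94. 90. 93. 95. 96.]
[[280.   501.09 182.  ]
 [286.   500.37 180.  ]
 [292.   500.14 180.  ]
 [298.   499.2  186.  ]
 [304.   498.82 207.  ]
 [310.   498.19 195.  ]
 [316.   497.65 209.  ]]
[[207.   509.14 681.  ]
 [213.   508.09 600.  ]
 [216.   507.64 599.  ]
 [219.   507.36 605.  ]
 [222.   507.11 622.  ]
 [225.   506.8  588.  ]
 [228.   506.82 581.  ]]
[-9.09063538e-02  5.26444121e+02] [-9.93166329e-02  5.29202306e+02]
[[ 484.1 -268.4   57. ]
 [ 433.1 -261.7   57. ]] -7.3992485507398404
[[ 599.3 -285.3   55. ]
 [ 566.7 -280.9   55. ]] -7.754653790954706
```

Run:
```python
from h import *
st()
c2p=lambda u,v:(np.array([u,v])+.5)/5-.5+[275,100]
# top-based: mouth center, rod tip
m=p2w('top',[[504.3,254.8]],55)[0]; print('mouth',m, 'side obs',c2p(361,206),'pred',w2p('side',m))
tip=p2w('top',[[501.2,277.5]],57)[0]
for z in(53,55,57,59): tip[2]=z; print(z,'tip pred',w2p('side',tip),'obs',c2p(433,226),tip)
```

```text
23.55 [ 363.2 -252.1   57. ] [ 1.7994e+02 -1.3000e-01 -7.5000e+00] [-36.  18. 120.   0.  42.  61.] [-1.  -0.3 -0.5] 11.1
mouth [ 525.54714206 -275.83289057   55.        ] side obs [346.8 140.8] pred [[346.54824053 139.87695144]]
53 tip pred [[361.60082977 145.02811388]] obs [361.2 144.8] [ 490.87986212 -269.22136376   53.        ]
55 tip pred [[361.64692636 144.32004261]] obs [361.2 144.8] [ 490.87986212 -269.22136376   55.        ]
57 tip pred [[361.69311628 143.61039594]] obs [361.2 144.8] [ 490.87986212 -269.22136376   57.        ]
59 tip pred [[361.73939978 142.89916914]] obs [361.2 144.8] [ 490.87986212 -269.22136376   59.        ]
```

Image fit: rod axis runs 1.8 mm to the +y side of the tube axis, parallel within 0.4°, and about 1.5 mm high. I'll correct those and enter the flare.

Request:
jog_arm([
  [[0,0.0018,0.0015,0,0.005],[0,0.0018,0.0015,0,0.005],[0.015,0.0018,0.0015,0,0.005],[0.03,0.0018,0.0015,0,0.005],[0.045,0.0018,0.0015,0,0.005],[0.06,0.0018,0.0015,0,0.005],[0.06,0.0018,0.0015,0,0.005],[0.06,0.0018,0.0015,0,0.005]],
])

```text
time_s: 24.22
ee_pos: [421.5, -261.3, 54.5]
ee_rot: [-180.0, 0.0, -7.5]
force: [-0.6, 0.1, -0.9]
gripper_width: 10.9
```

Run:
```python
from h import *
st()
i=env.grab_frame('side')[:,:,::-1].copy(); crop('side',i,275,100,415,220,5,'pics/s14.png')
i=env.grab_frame('top')[:,:,::-1].copy(); crop('top',i,460,170,560,320,4,'pics/t14.png')
```

```text
24.22 [ 421.5 -261.3   54.5] [-1.80e+02  1.00e-02 -7.49e+00] [-33.  22. 114.  -0.  44.  64.] [-0.6  0.1 -0.9] 10.9
```

View pics/s14.png

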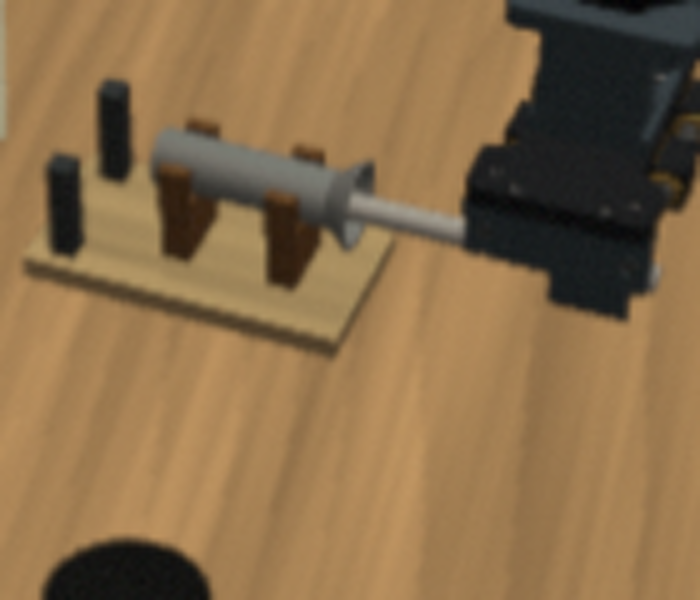

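View pics/t14.png

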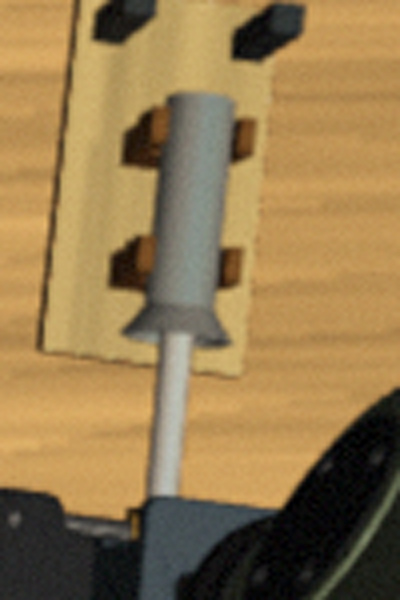

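The rod has entered the mouth centred (top crop rim at (177,335)) with no contact force. Push on 81 mm.

Request:
jog_arm([
  [[0.012,0,0,0,0.005],[0.024,0,0,0,0.005],[0.036,0,0,0,0.005],[0.048,0,0,0,0.005],[0.06,0,0,0,0.005],[0.072,0,0,0,0.005],[0.081,0,0,0,0.005],[0.081,0,0,0,0.005],[0.081,0,0,0,0.005],[0.081,0,0,0,0.005]],
])

```text
time_s: 25.15
ee_pos: [501.0, -271.6, 54.2]
ee_rot: [-180.0, 0.1, -7.5]
force: [-0.7, -0.6, -0.2]
gripper_width: 11.2
```

Run:
```python
from h import *
st()
i=env.grab_frame('side')[:,:,::-1].copy(); crop('side',i,275,100,415,220,5,'pics/s15.png')
i=env.grab_frame('top')[:,:,::-1].copy(); crop('top',i,460,170,560,320,4,'pics/t15.png')
```

```text
25.15 [ 501.  -271.6   54.2] [-1.7997e+02  6.0000e-02 -7.5300e+00] [-30.  27. 104.   0.  49.  68.] [-0.7 -0.6 -0.2] 11.2
```

View pics/s15.png

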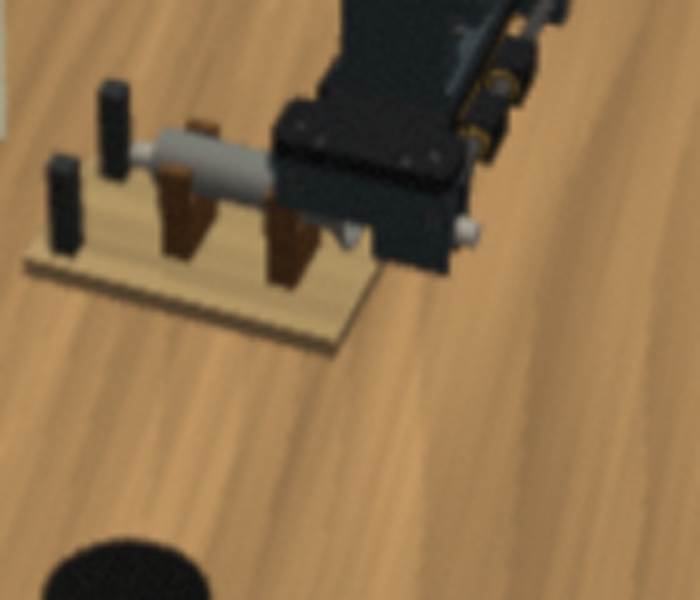

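View pics/t15.png

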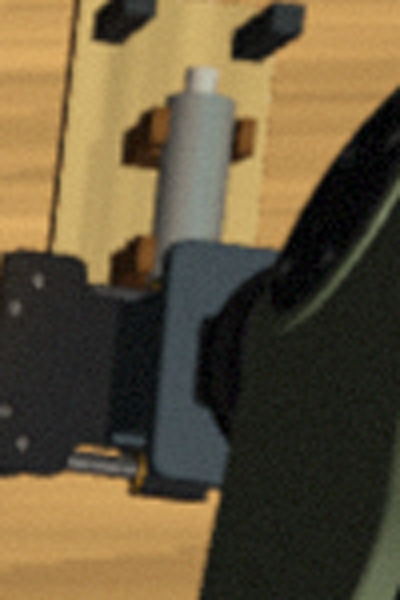

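About 10 mm of the rod shows beyond the far end (top crop (203,68)–(201,95)). Release and lift.

Request:
jog_arm([
  [[0,0,0,0,0.02],[0,0,0,0,0.04],[0,0,0,0,0.06],[0,0,0,0,0.06],[0,0,0,0,0.06],[0,0,0,0,0.06],[0,0,-0.03,0,0.06],[0,0,-0.065,0,0.07],[0,0,-0.1,0,0.075],[0,0,-0.125,0,0.075],[0,0,-0.125,0,0.075]],
])

```text
time_s: 26.17
ee_pos: [504.7, -273.5, 185.5]
ee_rot: [179.7, -0.6, -7.5]
force: [1.3, -0.3, 1.1]
gripper_width: 74.6
```

Run:
```python
from h import *
st(); go(444.5,280.5,180,178.3)
i=env.grab_frame('side')[:,:,::-1].copy(); crop('side',i,275,100,415,220,5,'pics/s16.png')
```

```text
26.17 [ 504.7 -273.5  185.5] [179.75  -0.64  -7.53] [-30.  20.  94.   0.  65.  68.] [ 1.3 -0.3  1.1] 74.6
[-0.1323, -0.5413, np.float64(0.0055), np.float64(174.17)]
```

View pics/s16.png

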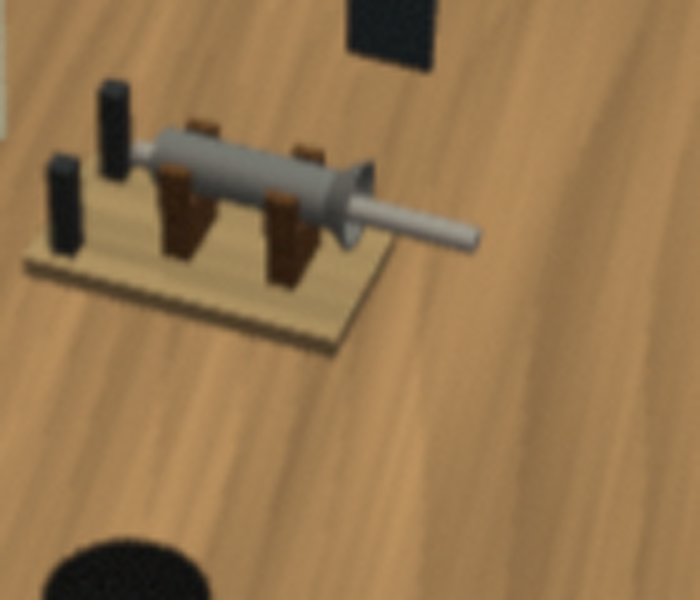

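Rod lies in the tube, its tail out of the mouth (crop (480,238)) and its leading end past the far end (crop (142,152)). Return to the can in the tray, this time with the half-turn-equivalent yaw (−1.7°).

Run:
```python
from h import *
st(); go(444.5,280.5,180,-1.7)
```

```text
26.22 [ 503.4 -272.7  182.6] [179.85  -0.38  -7.53] [-30.  20.  95.   0.  65.  68.] [ 0.5  0.1 -0.8] 74.9
[-0.1308, -0.5408, np.float64(0.0026), np.float64(-5.83)]
```

Request:
jog_arm([
  [[-0.129,-0.54,0,-5.8,0.075],[-0.129,-0.54,0,-5.8,0.075],[-0.129,-0.54,0,-5.8,0.075],[-0.129,-0.54,0,-5.8,0.075],[-0.129,-0.54,0,-5.8,0.075],[-0.129,-0.54,0,-5.8,0.075],[-0.129,-0.54,0,-5.8,0.075],[-0.129,-0.54,0,-5.8,0.075],[-0.129,-0.54,0,-5.8,0.075],[-0.129,-0.54,0,-5.8,0.075],[-0.129,-0.54,0,-5.8,0.075],[-0.129,-0.54,0,-5.8,0.075],[-0.129,-0.54,0,-5.8,0.075],[-0.129,-0.54,0,-5.8,0.075],[-0.129,-0.54,0,-5.8,0.075],[-0.129,-0.54,0,-5.8,0.075],[-0.129,-0.54,0,-5.8,0.075],[-0.129,-0.54,0,-5.8,0.075]],
], grip_force=25)

```text
time_s: 27.72
ee_pos: [444.6, 278.7, 179.1]
ee_rot: [179.9, 0.0, -1.8]
force: [0.8, 0.0, 0.0]
gripper_width: 74.8
```

Run:
```python
from h import *
st(); go(444.5,280.5,76.5,-1.7)
i=env.grab_frame('side')[:,:,::-1]; crop('side',i,160,130,400,430,2.5,'pics/s17.png')
i=env.grab_frame('top')[:,:,::-1].copy(); cv2.imwrite('pics/top17.png',i)
```

```text
27.72 [444.6 278.7 179.1] [ 1.7994e+02  5.0000e-02 -1.8300e+00] [ 31.  16. 101.  -0.  63. 123.] [0.8 0.  0. ] 74.8
[-0.0002, -0.0018, np.float64(0.1026), np.float64(-0.13)]
```

View pics/s17.png

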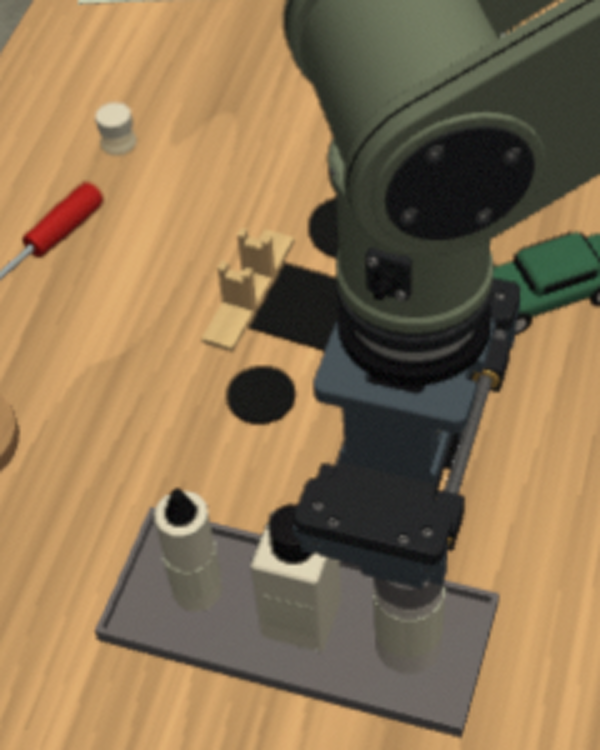

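View pics/top17.png

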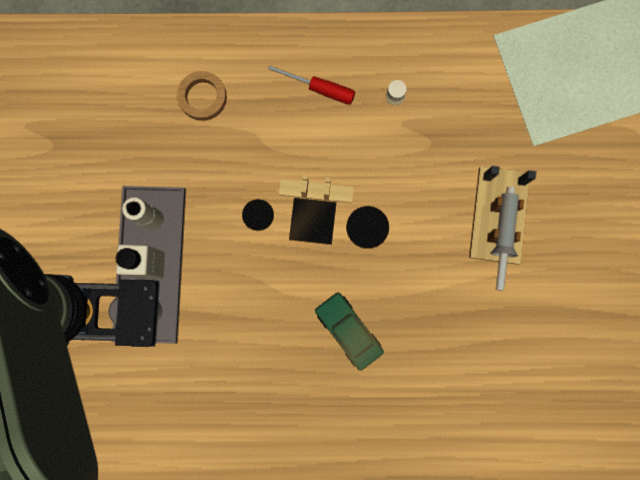

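Can, bottles, car and rod are all as left. Descend on the can (1.8 mm y correction), grip, lift.

Request:
jog_arm([
  [[0,-0.0015,0.03,0,0.075],[0,-0.0015,0.06,0,0.075],[0,-0.0015,0.09,0,0.075],[0,-0.0015,0.103,0,0.075],[0,-0.0015,0.103,0,0.075],[0,-0.0015,0.103,0,0.03],[0,-0.0015,0.103,0,0.03],[0,-0.0015,0.103,0,0.03],[0,-0.0015,0.103,0,0.03],[0,-0.0015,0.103,0,0.03],[0,-0.0015,0.103,0,0.03],[0,-0.0015,0.103,0,0.03],[0,-0.0015,0.103,0,0.03],[0,-0.0015,0.103,0,0.03],[0,-0.0015,0.085,0,0.03],[0,-0.0015,0.06,0,0.03],[0,-0.0015,0.043,0,0.03],[0,-0.0015,0.043,0,0.03],[0,-0.0015,0.043,0,0.03],[0,-0.0015,0.043,0,0.03]],
])

```text
time_s: 29.48
ee_pos: [443.8, 281.4, 135.2]
ee_rot: [179.9, 0.1, -1.7]
force: [-0.8, -0.8, -2.0]
gripper_width: 43.9
```

Run:
```python
from h import *
st(); go(577.3,-70,135,83.4)
```

```text
29.48 [443.8 281.4 135.2] [ 1.7993e+02  1.1000e-01 -1.7200e+00] [ 31.  19. 104.   0.  57. 123.] [-0.8 -0.8 -2. ] 43.9
[0.144, 0.3472, np.float64(0.0002), np.float64(-85.12)]
```

Request:
jog_arm([
  [[0.006,0.015,0,-5,0.03],[0.018,0.043,0,-11,0.03],[0.03,0.073,0,-18,0.03],[0.043,0.104,0,-25,0.03],[0.056,0.135,0,-32,0.03],[0.069,0.166,0,-39,0.03],[0.082,0.197,0,-46,0.03],[0.095,0.229,0,-53,0.03],[0.108,0.26,0,-60,0.03],[0.12,0.29,0,-67,0.03],[0.131,0.316,0,-74,0.03],[0.139,0.335,0,-80,0.03],[0.144,0.346,0,-85.1,0.03],[0.144,0.347,0,-85.1,0.03],[0.144,0.347,0,-85.1,0.03],[0.144,0.347,0,-85.1,0.03],[0.144,0.347,0,-85.1,0.03]],
])

```text
time_s: 30.9
ee_pos: [577.4, -68.2, 135.8]
ee_rot: [-179.9, -0.0, 83.4]
force: [-0.6, 0.6, -1.3]
gripper_width: 43.3
```

Run:
```python
from h import *
st(); go(577.3,-70,75.5,83.4)
i=env.grab_frame('side')[:,:,::-1]; crop('side',i,210,100,400,280,4,'pics/s18.png')
```

```text
30.9 [577.4 -68.2 135.8] [-1.7991e+02 -3.0000e-02  8.3360e+01] [-8. 23. 97.  0. 60. -1.] [-0.6  0.6 -1.3] 43.3
[-0.0018, 0.0001, np.float64(0.0603), np.float64(-0.04)]
```

View pics/s18.png

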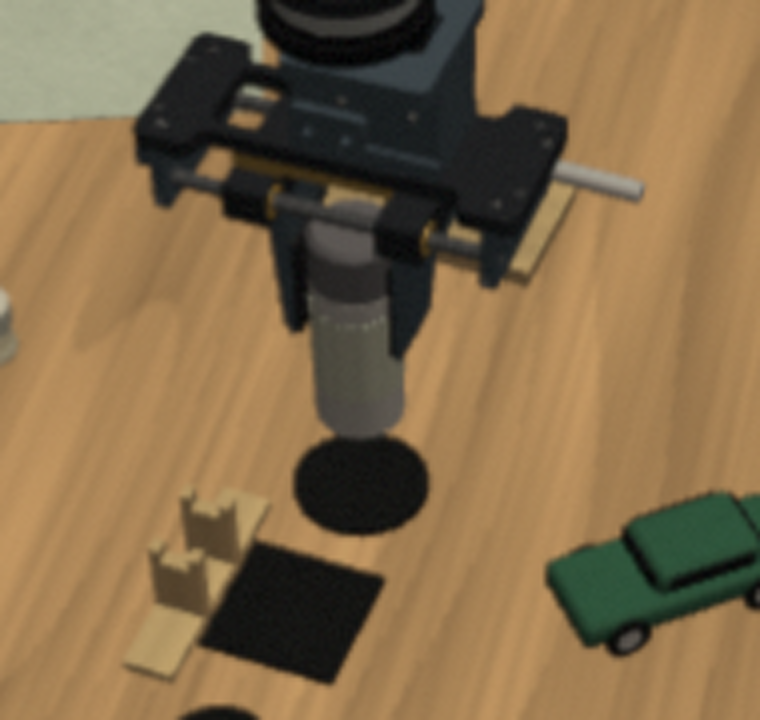

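Can hangs upright over the large mat. Lower, release, retreat upward.

Request:
jog_arm([
  [[-0.001,0,0.02,0,0.03],[-0.001,0,0.04,0,0.03],[-0.001,0,0.055,0,0.03],[-0.001,0,0.0605,0,0.03],[-0.001,0,0.0605,0,0.03],[-0.001,0,0.0605,0,0.03],[-0.001,0,0.0605,0,0.075],[-0.001,0,0.0605,0,0.075],[-0.001,0,0.0605,0,0.075],[-0.001,0,0.0605,0,0.075],[-0.001,0,0.0605,0,0.075],[-0.001,0,0.03,0,0.075],[-0.001,0,-0.01,0,0.075],[-0.001,0,-0.045,0,0.075],[-0.001,0,-0.045,0,0.075],[-0.001,0,-0.045,0,0.075]],
])

```text
time_s: 32.28
ee_pos: [579.4, -70.5, 184.0]
ee_rot: [179.7, 0.0, 83.4]
force: [-0.4, -0.0, -0.4]
gripper_width: 75.1
```

Run:
```python
from h import *
st(); go(519.7,278.5,180,-1.7)
i=env.grab_frame('side')[:,:,::-1]; crop('side',i,210,100,400,280,4,'pics/s19.png')
```

```text
32.28 [579.4 -70.5 184. ] [179.67   0.    83.37] [-8. 21. 93.  0. 66. -1.] [-0.4 -0.  -0.4] 75.1
[0.3398, -0.0996, np.float64(0.004), np.float64(85.07)]
```

View pics/s19.png

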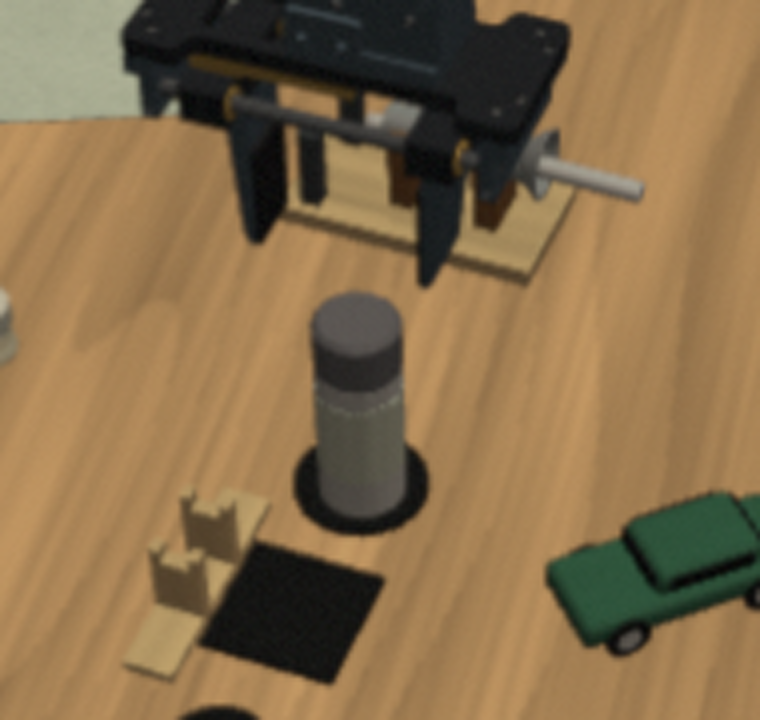

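Can stands on its mat, looks centred (mat (362,483), base ≈(360,485)). Now the square bottle.

Request:
jog_arm([
  [[0.34,-0.098,0,85.1,0.075],[0.34,-0.098,0,85.1,0.075],[0.34,-0.098,0,85.1,0.075],[0.34,-0.098,0,85.1,0.075],[0.34,-0.098,0,85.1,0.075],[0.34,-0.098,0,85.1,0.075],[0.34,-0.098,0,85.1,0.075],[0.34,-0.098,0,85.1,0.075],[0.34,-0.098,0,85.1,0.075],[0.34,-0.098,0,85.1,0.075],[0.34,-0.098,0,85.1,0.075],[0.34,-0.098,0,85.1,0.075],[0.34,-0.098,0,85.1,0.075],[0.34,-0.098,0,85.1,0.075],[0.34,-0.098,0,85.1,0.075],[0.34,-0.098,0,85.1,0.075]],
])

```text
time_s: 33.67
ee_pos: [519.5, 278.4, 180.4]
ee_rot: [179.9, 0.1, -1.7]
force: [0.1, -0.6, -0.8]
gripper_width: 75.1
```

Run:
```python
from h import *
st(); go(519.7,278.5,76.5,-1.7)
```

```text
33.67 [519.5 278.4 180.4] [ 1.7995e+02  1.0000e-01 -1.6500e+00] [ 27.  22.  92.   0.  66. 119.] [ 0.1 -0.6 -0.8] 75.1
[0.0002, -0.0001, np.float64(0.1039), np.float64(0.05)]
```

Request:
jog_arm([
  [[0,0,0.03,0,0.075],[0,0,0.06,0,0.075],[0,0,0.09,0,0.075],[0,0,0.104,0,0.075],[0,0,0.104,0,0.075],[0,0,0.104,0,0.03],[0,0,0.104,0,0.03],[0,0,0.104,0,0.03],[0,0,0.104,0,0.03],[0,0,0.104,0,0.03],[0,0,0.104,0,0.03],[0,0,0.104,0,0.03],[0,0,0.104,0,0.03],[0,0,0.104,0,0.03],[0,0,0.085,0,0.03],[0,0,0.06,0,0.03],[0,0,0.044,0,0.03],[0,0,0.044,0,0.03],[0,0,0.044,0,0.03],[0,0,0.044,0,0.03]],
])

```text
time_s: 35.33
ee_pos: [518.8, 278.3, 135.9]
ee_rot: [179.9, 0.2, -1.7]
force: [0.1, -0.4, -1.8]
gripper_width: 43.4
```

Run:
```python
from h import *
st(); go(588,19.2,135,83.4)
```

```text
35.33 [518.8 278.3 135.9] [ 1.7992e+02  1.5000e-01 -1.7300e+00] [ 27.  24.  96.   0.  61. 119.] [ 0.1 -0.4 -1.8] 43.4
[0.0769, 0.2569, np.float64(0.0009), np.float64(-85.13)]
```

Request:
jog_arm([
  [[0.0,0.015,0,-3,0.03],[0.002,0.038,0,-8,0.03],[0.007,0.06,0,-14,0.03],[0.015,0.085,0,-21,0.03],[0.025,0.11,0,-28,0.03],[0.035,0.135,0,-35,0.03],[0.043,0.157,0,-42,0.03],[0.051,0.178,0,-49,0.03],[0.058,0.198,0,-56,0.03],[0.064,0.216,0,-63,0.03],[0.07,0.233,0,-70,0.03],[0.074,0.247,0,-77,0.03],[0.077,0.255,0,-83,0.03],[0.077,0.257,0,-85.1,0.03],[0.077,0.257,0,-85.1,0.03],[0.077,0.257,0,-85.1,0.03],[0.077,0.257,0,-85.1,0.03]],
])

```text
time_s: 36.75
ee_pos: [588.5, 19.9, 136.4]
ee_rot: [-179.9, -0.0, 83.3]
force: [0.5, -0.6, -2.3]
gripper_width: 43.8
```

Run:
```python
from h import *
st(); go(588,19.2,75.5,83.4)
i=env.grab_frame('side')[:,:,::-1]; crop('side',i,210,130,400,310,4,'pics/s20.png')
```

```text
36.75 [588.5  19.9 136.4] [-179.88   -0.     83.33] [ 1. 24. 96.  0. 61.  7.] [ 0.5 -0.6 -2.3] 43.8
[-0.0007, -0.0004, np.float64(0.0609), np.float64(-0.07)]
```

View pics/s20.png

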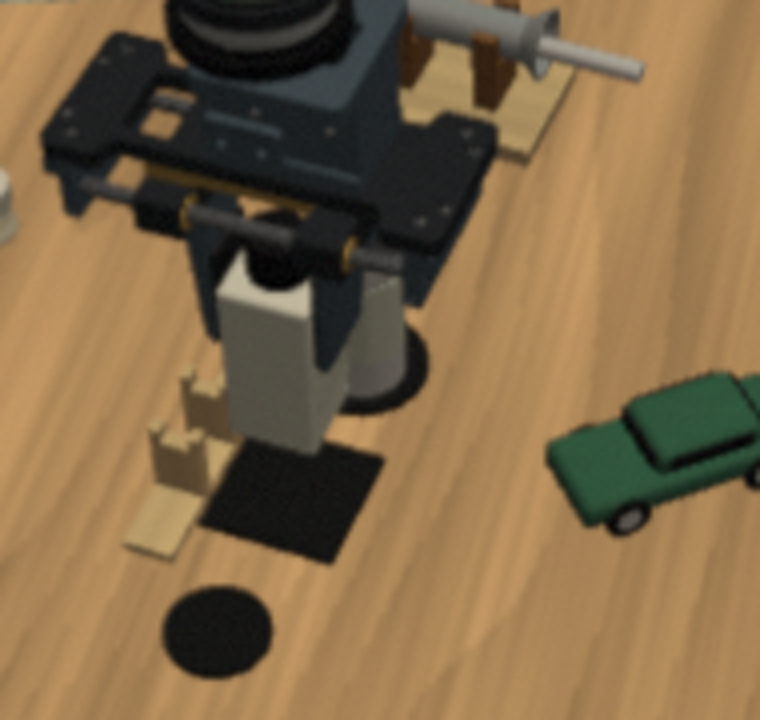

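Square bottle hangs upright above its mat, aligned with it. Lower and release.

Request:
jog_arm([
  [[0,0,0.02,0,0.03],[0,0,0.04,0,0.03],[0,0,0.055,0,0.03],[0,0,0.0605,0,0.03],[0,0,0.0605,0,0.03],[0,0,0.0605,0,0.03],[0,0,0.0605,0,0.075],[0,0,0.0605,0,0.075],[0,0,0.0605,0,0.075],[0,0,0.0605,0,0.075],[0,0,0.0605,0,0.075],[0,0,0.03,0,0.075],[0,0,-0.01,0,0.075],[0,0,-0.045,0,0.075],[0,0,-0.045,0,0.075],[0,0,-0.045,0,0.075]],
])

```text
time_s: 38.13
ee_pos: [590.5, 19.5, 185.1]
ee_rot: [179.7, -0.0, 83.4]
force: [0.7, 0.5, -1.4]
gripper_width: 75.0
```

Run:
```python
from h import *
st(); go(594.3,276,180,-1.7,(588.2,19.4,180,83.4))
i=env.grab_frame('side')[:,:,::-1]; crop('side',i,210,130,400,310,4,'pics/s21.png')
```

```text
38.13 [590.5  19.5 185.1] [ 1.7967e+02 -5.0000e-02  8.3370e+01] [ 1. 21. 92.  0. 66.  7.] [ 0.7  0.5 -1.4] 75.0
[0.2556, -0.0234, np.float64(-0.0), 85.1]
```

View pics/s21.png

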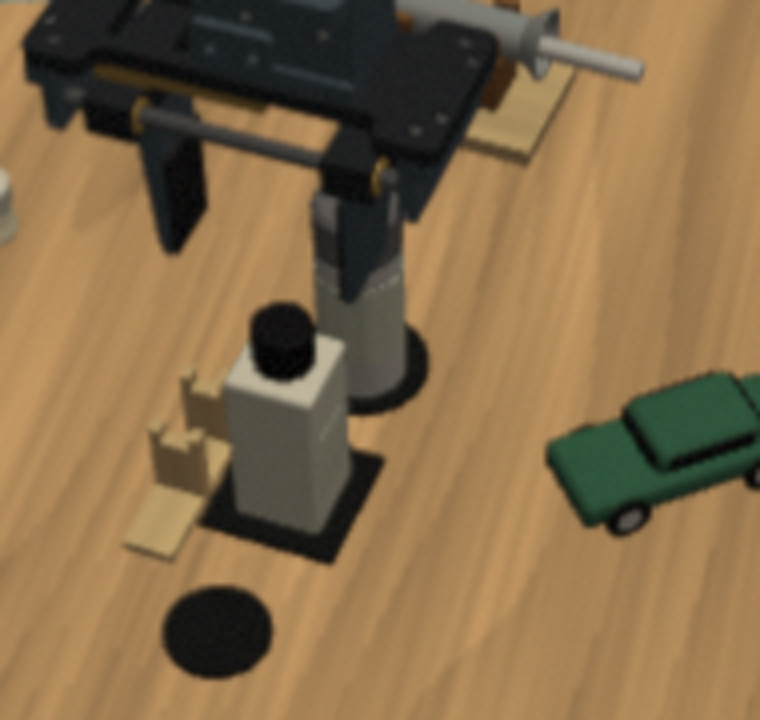

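Square bottle stands on its mat with even margins. Now the slim bottle.

Request:
jog_arm([
  [[0.256,-0.023,0,85.1,0.075],[0.256,-0.023,0,85.1,0.075],[0.256,-0.023,0,85.1,0.075],[0.256,-0.023,0,85.1,0.075],[0.256,-0.023,0,85.1,0.075],[0.256,-0.023,0,85.1,0.075],[0.256,-0.023,0,85.1,0.075],[0.256,-0.023,0,85.1,0.075],[0.256,-0.023,0,85.1,0.075],[0.256,-0.023,0,85.1,0.075],[0.256,-0.023,0,85.1,0.075],[0.256,-0.023,0,85.1,0.075],[0.256,-0.023,0,85.1,0.075],[0.256,-0.023,0,85.1,0.075],[0.256,-0.023,0,85.1,0.075],[0.256,-0.023,0,85.1,0.075]],
])

```text
time_s: 39.52
ee_pos: [595.6, 276.3, 181.8]
ee_rot: [180.0, 0.1, -1.6]
force: [0.7, -0.2, -0.5]
gripper_width: 75.0
```

Run:
```python
from h import *
st(); go(594.3,276,76.5,-1.7)
```

```text
39.52 [595.6 276.3 181.8] [ 1.7998e+02  6.0000e-02 -1.6300e+00] [ 24.  27.  82.   0.  70. 116.] [ 0.7 -0.2 -0.5] 75.0
[-0.0013, 0.0004, np.float64(0.1053), np.float64(0.07)]
```

Request:
jog_arm([
  [[-0.0005,0,0.03,0,0.075],[-0.0005,0,0.06,0,0.075],[-0.0005,0,0.09,0,0.075],[-0.0005,0,0.105,0,0.075],[-0.0005,0,0.105,0,0.075],[-0.0005,0,0.105,0,0.02],[-0.0005,0,0.105,0,0.02],[-0.0005,0,0.105,0,0.02],[-0.0005,0,0.105,0,0.02],[-0.0005,0,0.105,0,0.02],[-0.0005,0,0.105,0,0.02],[-0.0005,0,0.105,0,0.02],[-0.0005,0,0.105,0,0.02],[-0.0005,0,0.105,0,0.02],[-0.0005,0,0.105,0,0.02],[-0.0005,0,0.085,0,0.02],[-0.0005,0,0.06,0,0.02],[-0.0005,0,0.045,0,0.02],[-0.0005,0,0.045,0,0.02],[-0.0005,0,0.045,0,0.02]],
], grip_force=20)

```text
time_s: 41.18
ee_pos: [595.3, 276.5, 137.4]
ee_rot: [-180.0, -0.0, -1.7]
force: [-0.3, -0.1, -1.5]
gripper_width: 33.7
```

Run:
```python
from h import *
st(); go(598.5,108.3,135,83.4)
```

```text
41.18 [595.3 276.5 137.4] [-1.7998e+02 -3.0000e-02 -1.7300e+00] [ 24.  29.  86.   0.  65. 116.] [-0.3 -0.1 -1.5] 33.7
[0.0082, 0.168, np.float64(0.0024), np.float64(-85.13)]
```

Request:
jog_arm([
  [[0,0.01,0,-6,0.02],[0.001,0.025,0,-13,0.02],[0.002,0.042,0,-20,0.02],[0.003,0.06,0,-27,0.02],[0.004,0.078,0,-34,0.02],[0.005,0.095,0,-41,0.02],[0.006,0.112,0,-48,0.02],[0.007,0.128,0,-55,0.02],[0.008,0.142,0,-62,0.02],[0.008,0.154,0,-69,0.02],[0.008,0.163,0,-76,0.02],[0.008,0.168,0,-83,0.02],[0.008,0.168,0,-85.1,0.02],[0.008,0.168,0,-85.1,0.02],[0.008,0.168,0,-85.1,0.02],[0.008,0.168,0,-85.1,0.02]],
])

```text
time_s: 42.52
ee_pos: [597.7, 108.4, 136.3]
ee_rot: [-179.9, 0.0, 83.3]
force: [-0.3, -2.0, -1.0]
gripper_width: 34.1
```

Run:
```python
from h import *
st(); go(598.5,108.3,75.5,83.4)
i=env.grab_frame('side')[:,:,::-1]; crop('side',i,200,150,390,330,4,'pics/s22.png')
```

```text
42.52 [597.7 108.4 136.3] [-1.7988e+02  2.0000e-02  8.3330e+01] [ 9. 25. 93.  0. 62. 16.] [-0.3 -2.  -1. ] 34.1
[-0.0, 0.0008, np.float64(0.0608), np.float64(-0.07)]
```

View pics/s22.png

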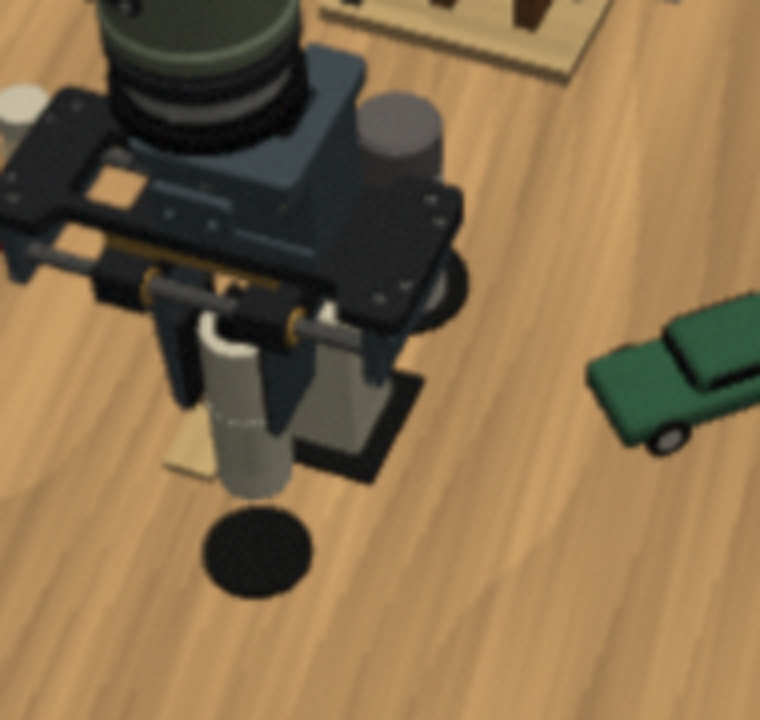

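Slim bottle hangs upright above its mat. Lower, release, retreat.

Request:
jog_arm([
  [[0,0.0005,0.02,0,0.02],[0,0.0005,0.04,0,0.02],[0,0.0005,0.055,0,0.02],[0,0.0005,0.0605,0,0.02],[0,0.0005,0.0605,0,0.02],[0,0.0005,0.0605,0,0.02],[0,0.0005,0.0605,0,0.075],[0,0.0005,0.0605,0,0.075],[0,0.0005,0.0605,0,0.075],[0,0.0005,0.0605,0,0.075],[0,0.0005,0.0605,0,0.075],[0,0.0005,0.0605,0,0.075],[0,0.0005,0.03,0,0.075],[0,0.0005,-0.01,0,0.075],[0,0.0005,-0.045,0,0.075],[0,0.0005,-0.07,0,0.075]],
])

```text
time_s: 43.9
ee_pos: [599.7, 108.4, 211.0]
ee_rot: [179.8, -0.1, 83.4]
force: [-0.1, 0.3, 1.0]
gripper_width: 74.9
```

Request:
jog_arm([
  [[0.04,-0.01,-0.01,0,0.075],[0.08,-0.03,-0.01,0,0.075],[0.12,-0.06,-0.01,0,0.075],[0.15,-0.1,-0.01,0,0.075],[0.17,-0.14,-0.01,0,0.075],[0.19,-0.18,-0.01,0,0.075],[0.2,-0.2,-0.01,0,0.075],[0.2,-0.2,-0.01,0,0.075]],
])

```text
time_s: 44.57
ee_pos: [418.0, 332.5, 217.6]
ee_rot: [-179.8, -0.0, 83.6]
force: [0.6, 0.1, 0.2]
gripper_width: 75.1
```

Run:
```python
from h import *
st()
i=env.grab_frame('side')[:,:,::-1].copy(); cv2.imwrite('pics/side23.png',i); crop('side',i,235,110,365,305,3,'pics/s23.png')
i=env.grab_frame('top')[:,:,::-1].copy(); cv2.imwrite('pics/top23.png',i); crop('top',i,230,165,400,255,4,'pics/t23.png'); crop('top',i,460,155,550,305,4,'pics/t23b.png')
for l in('spray_can','square_bottle','slim_bottle','rod','model_car'): print(l,[(np.round(d['xyz']),round(d['conf'],2)) for d in env.look_for('top',l)[:1]])
```

```text
44.57 [418.  332.5 217.6] [-1.7981e+02 -5.0000e-02  8.3630e+01] [37. 15. 96.  0. 69. 43.] [0.6 0.1 0.2] 75.1
spray_can [(array([570., -66., 118.]), 0.65)]
square_bottle [(array([582.,  17.,  97.]), 0.7)]
slim_bottle [(array([589., 100., 107.]), 0.84)]
rod [(array([ 508., -268.,   57.]), 0.86)]
model_car [(array([419., -38.,  28.]), 0.78)]
```

View pics/t23.png

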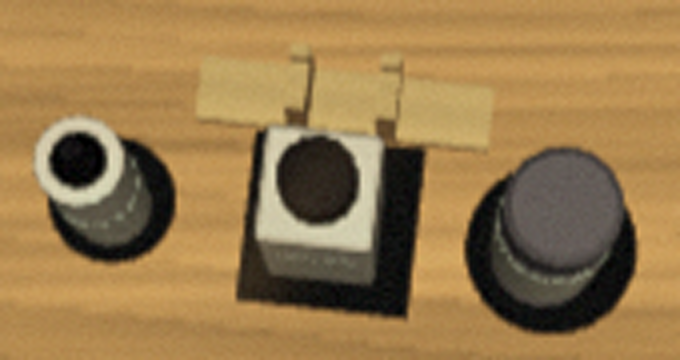

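View pics/s23.png

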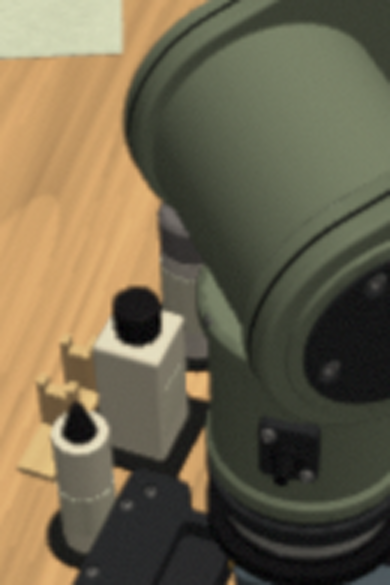

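View pics/t23b.png

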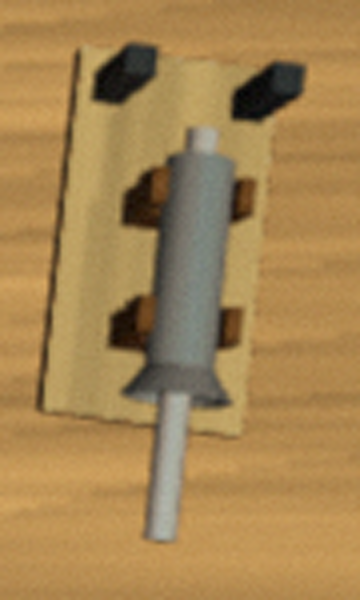

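View pics/top23.png

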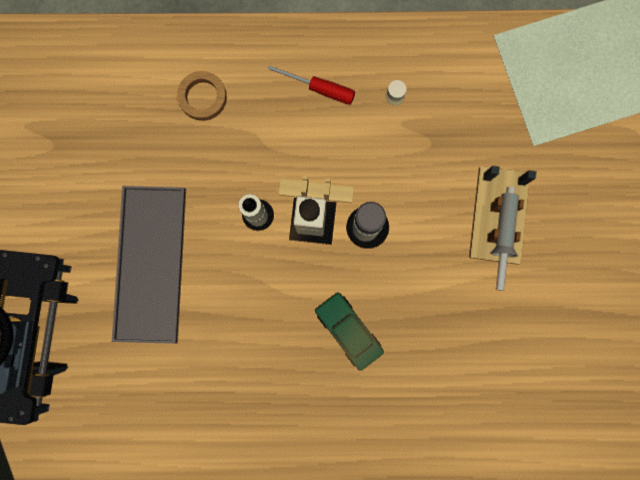

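Run:
```python
from est import *
m=p2w('top',[[258,214.6]],4)
for n,p,z,mm in(('can',[563,208],121,(577.5,-71.4)),('slim',[79,161],104,(598.9,107)),('sq cap',[318,180],124,(588.2,17.6))):
    w=T([p],z)[0]; print(n,w.round(1),(w[:2]-mm).round(1))
sh=T([[265,128],[384,134],[376,250],[258,240]],99); print('sq sh',sh.mean(0).round(1))
c=lambda u,v:(np.array([[u,v]])+.5)/4-.5+[460,155]
for q in((203,130),(160,540)): print('rod end',p2w('top',c(*q),55).round(1))
```

```text
can [575.  -68.1 121. ] [-2.5  3.3]
slim [596.3 107.  104. ] [-2.6 -0. ]
sq cap [585.1  19.1 124. ] [-3.1  1.5]
sq sh [586.6  18.9  99. ]
rod end [[ 630.3 -289.1   55. ]]
rod end [[ 472.7 -266.7   55. ]]
```

```bash
python3 -c "
from workcell import env
print(env.job_done(), env.state()['time_s'])"
```

```text
the job is handed in; nothing more can be done
the job is handed in; nothing more can be done
```

I moved the can and both bottles to the side tray, fed the rod through the guide tube and released it. I then put each item back upright on its own mat and handed the job in at about 45 s of the 136 s allowed.

**Last checks, in the top picture:**

| Thing | Measured result | Allowed |
|---|---|---|
| Spray can, distance from mat centre | about 4 mm | 12 mm |
| Square bottle, distance from mat centre | about 3.5 mm | 12 mm |
| Slim bottle, distance from mat centre | about 3 mm | 12 mm |
| Rod middle past the mouth | about 26 mm | 14 to 78 mm |

- **Rod:** about 10 mm of it shows beyond the far end of the tube, and its tail is still outside the mouth.
- **Contact:** the model car shows no movement in the pictures, and the gripper was clear of everything, with no more than about 1 N on the tool.

**Disagreements:**
- **Cameras:** the two differ by about 3 mm in y, within their calibration, so I placed the items using the mean.
- **Last side picture:** the arm hid much of the can and the lower part of the slim bottle, so the final mat offsets come from the top camera alone.
- **Networks:** they put the bottles and can up to about 10 mm nearer the robot than my own measurements. They report the middle of the visible surface, so I used the pixel measurements.

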